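# Load the gilding dryer tray, set the selector and start the timer

### The job

Start a drying run for the gilded pieces: first turn the timer box's selector to off (the hollow ring), and leave it there while you lay every moulding and block ornament that is out on the table flat, ridge up, in a tray compartment of its own, the long mouldings in the long lanes and the short blocks in the short compartments. Then turn the selector to the two-dot mark, and only with it there push the start plunger fully down to its stop and let it spring back. Leave the brush, spatula, cork block, tin and jar where they are.

Things in the scene. Friction and masses are not known exactly. Their poses are not given: they have to be found in the camera images.
- tray: fixed aluminium drying tray, 172 (x) x 238 (y) x 22 mm high; origin at the centre of its underside. Floor 12 mm above the table, 6 mm walls that stand 10 mm above the floor. Three long lanes along its x axis (each 160 x 50 mm inside) fill its -y part, two short compartments (each 77 mm along x by 58 mm along y), one behind the other, its +y part
- lane0 (a point): centre of the floor of a long lane (160 mm along x, 50 mm along y; axes as the tray's)
- lane1 (a point): centre of the floor of a long lane (160 mm along x, 50 mm along y; axes as the tray's)
- lane2 (a point): centre of the floor of a long lane (160 mm along x, 50 mm along y; axes as the tray's)
- cell0 (a point): centre of the floor of a short compartment (77 mm along x, 58 mm along y; axes as the tray's)
- cell1 (a point): centre of the floor of a short compartment (77 mm along x, 58 mm along y; axes as the tray's)
- moulding0: straight gilded moulding, may be absent: base 140 (x) x 40 (y) x 14 mm, with a 136 x 16 mm ridge along its middle rising to 28 mm, by which to grip it; origin at the centre of its underside, z up through the ridge. Lanes lie 56 mm apart, so near a loaded lane open the fingers to at most 45 mm. Held by the ridge with fingertips 2 mm above the base, the fingers clear the tray's walls
- moulding1: straight gilded moulding, may be absent: base 140 (x) x 40 (y) x 14 mm, with a 136 x 16 mm ridge along its middle rising to 28 mm, by which to grip it; origin at the centre of its underside, z up through the ridge. Lanes lie 56 mm apart, so near a loaded lane open the fingers to at most 45 mm. Held by the ridge with fingertips 2 mm above the base, the fingers clear the tray's walls
- moulding2: straight gilded moulding, may be absent: base 140 (x) x 40 (y) x 14 mm, with a 136 x 16 mm ridge along its middle rising to 28 mm, by which to grip it; origin at the centre of its underside, z up through the ridge. Lanes lie 56 mm apart, so near a loaded lane open the fingers to at most 45 mm. Held by the ridge with fingertips 2 mm above the base, the fingers clear the tray's walls
- rosette0: short gilded block ornament, may be absent: base 64 (x) x 46 (y) x 14 mm, with a 50 x 18 mm boss along its x axis rising to 30 mm, by which to grip it; origin at the centre of its underside, z up through the boss. It fits a short compartment only with its x axis along the tray's x axis, either way round
- rosette1: short gilded block ornament, may be absent: base 64 (x) x 46 (y) x 14 mm, with a 50 x 18 mm boss along its x axis rising to 30 mm, by which to grip it; origin at the centre of its underside, z up through the boss. It fits a short compartment only with its x axis along the tray's x axis, either way round
- timer: fixed grey timer box, 130 (x) x 210 (y) x 40 mm high, origin at the centre of its underside; on top the black selector knob (towards +y) and the start plunger (towards -y), 108 mm apart. Dark marks round the far side of the knob, 50 mm from its axis: a hollow ring (off), then clockwise one dot, two dots, three dots
- dial (a joint): selector knob angle in rad, growing clockwise seen from above, with a detent at each mark: hollow ring (off) 0, one dot 0.7, two dots 1.4, three dots 2.1 (stops just past the end marks)
- dial_grip (a point): on the knob's axis, where to grip it, 9 mm below the top of its grip bar (fingertips 19 mm below this point just clear the disc); turns with the knob, x axis along the bar towards its pointer end (white line). The bar is 64 mm long, 16 mm wide, 34 mm high and stands on a disc of 68 mm diameter
- plunger (a joint): start plunger, m pressed: 0 up, 0.018 at its stop; a spring returns it (2.4 N at the top, 8 N at the stop)
- plunger_top (a point): centre of the top of the plunger's black mushroom head (42 mm diameter), 88 mm above the table when up
- brush: bystander: flat brush 200 mm long, origin under its middle
- spatula: bystander: spatula 240 mm long, origin under its middle
- cork_block: bystander: cork sanding block 70 x 45 x 28 mm, origin under its centre
- tin: bystander: closed tin, 68 mm diameter, 85 mm high, origin under its centre
- jar: bystander: small amber jar, 60 mm diameter, 75 mm high, origin under its centre
Not all that is in view belongs to the job. What is shaped like the timer but turquoise is not meant. Leave any pink or turquoise look-alike of the rosette1 alone.

How it is judged:
On the way, in this order (a step that is already met when the one before it is completed fails the run):
1. the selector stands at off (hollow ring) (value of joint dial below 0.15 rad), for 0.2 s.
2. all the gilded pieces lie flat in their compartments, with the selector at off (x of moulding0 in the frame of tray between -0.02 and 0.02 m and y of moulding0 in the frame of tray between -0.113 and 0.049 m and z of moulding0 in the frame of tray between 0.008 and 0.0155 m and angle between each of moulding0, moulding1, moulding2, rosette0, rosette1's own z axis and vertical below 0.08 rad and angle between the x axis of each of moulding0, moulding1, moulding2, rosette0, rosette1 and the x axis of tray, either way round below 0.25 rad and x of moulding1 in the frame of tray between -0.02 and 0.02 m and y of moulding1 in the frame of tray between -0.113 and 0.049 m and z of moulding1 in the frame of tray between 0.008 and 0.0155 m and x of moulding2 in the frame of tray between -0.02 and 0.02 m and y of moulding2 in the frame of tray between -0.113 and 0.049 m and z of moulding2 in the frame of tray between 0.008 and 0.0155 m and x of rosette0 in the frame of tray between -0.06 and 0.06 m and y of rosette0 in the frame of tray between 0.055 and 0.113 m and z of rosette0 in the frame of tray between 0.008 and 0.0155 m and x of rosette1 in the frame of tray between -0.06 and 0.06 m and y of rosette1 in the frame of tray between 0.055 and 0.113 m and z of rosette1 in the frame of tray between 0.008 and 0.0155 m and value of joint dial below 0.15 rad), for 0.2 s.
3. the selector stands at two dots (value of joint dial between 1.25 and 1.55 rad), for 0.2 s.
4. the start plunger is pushed to its stop with the selector at two dots (all of step 3 and value of joint plunger above 0.0165 m), for 0.05 s.
At the end, for the whole second after the job is handed in: Every moulding that is present lies on the floor of a long lane and every block on the floor of a short compartment, ridge up, tilted less than 0.08 rad, at rest; the selector is within 0.15 rad of two dots (1.4), the plunger is back up (under 3 mm) (all of step 3 and x of moulding0 in the frame of tray between -0.02 and 0.02 m and y of moulding0 in the frame of tray between -0.113 and 0.049 m and z of moulding0 in the frame of tray between 0.008 and 0.0155 m and angle between each of moulding0, moulding1, moulding2, rosette0, rosette1's own z axis and vertical below 0.08 rad and angle between the x axis of each of moulding0, moulding1, moulding2, rosette0, rosette1 and the x axis of tray, either way round below 0.25 rad and x of moulding1 in the frame of tray between -0.02 and 0.02 m and y of moulding1 in the frame of tray between -0.113 and 0.049 m and z of moulding1 in the frame of tray between 0.008 and 0.0155 m and x of moulding2 in the frame of tray between -0.02 and 0.02 m and y of moulding2 in the frame of tray between -0.113 and 0.049 m and z of moulding2 in the frame of tray between 0.008 and 0.0155 m and x of rosette0 in the frame of tray between -0.06 and 0.06 m and y of rosette0 in the frame of tray between 0.055 and 0.113 m and z of rosette0 in the frame of tray between 0.008 and 0.0155 m and x of rosette1 in the frame of tray between -0.06 and 0.06 m and y of rosette1 in the frame of tray between 0.055 and 0.113 m and z of rosette1 in the frame of tray between 0.008 and 0.0155 m and linear speed of each of moulding0, moulding1, moulding2, rosette0, rosette1 below 0.02 m/s and value of joint plunger below 0.003 m); the robot touches nothing.
It fails at once if the start plunger is pushed (over 10 mm) while the selector is not at two dots (value of joint plunger above 0.01 m and (value of joint dial below 1.15 rad or value of joint dial above 1.65 rad)).
It fails at once if the brush, spatula, cork block, tin or jar is moved by more than 60 mm (distance of any of brush, spatula, cork_block, tin, jar from where it was at the start of the episode above 0.06 m).
Of moulding0, moulding1, moulding2, rosette0, rosette1 only 4 to 5 are there at a start; the rules pass over those that are not, and their reading is None.
At some moment in a run one of moulding0, moulding1, moulding2, rosette0, rosette1 may be knocked a few centimetres aside while the robot is not near it.
Once in a run the grip may slacken for a moment while it holds something.
It also fails if it takes over 210 s, if anything falls off the work surface, if the arm or the gripper's body presses on something with over 40 N, if the wrist force passes 120 N, or if a joint passes its speed limit or range.

### The arm

A 7-joint arm with a two-finger parallel gripper is mounted at the origin on the work surface. World frame = base frame: x ahead of the robot, y to its left, z up, the work surface at z = 0. Lengths are in m, angles in rad, forces in N, time in s.
With the tool pointing down it reaches from about 0.425 to 0.825 m from the base axis. Payload 3.6 kg.
Tool frame: the origin (TCP) lies midway between the tips of the shut fingers; the grasp point (between the pads) lies 19 mm behind it; z points along the fingers, y is the line along which they close (so a half turn about z gives the same grasp; the last joint's range is limited). The gripper opens to 93 mm and grips with 3 to 60 N. Pads are 15 mm wide; open, the fingers measure 128 mm over their backs; the gripper's body (75 mm by 188 mm) begins 65 mm behind the grasp point.
Start: joints at [-1.129, 0.615, -0.013, 1.423, 0.008, 1.103, -0.04], TCP at [0.294, 0.58, 0.219] pointing down, gripper open.
Joint ranges: [-3.12, 3.12], [-0.3, 2.06], [-1.34, 1.32], [0.26, 2.42], [-1.36, 4.5], [0.01, 1.98], [-2.84, 2.84]. Speed limits (rad/s): [2.79, 2.79, 3.14, 3.14, 3.14, 3.14, 3.14].

### API

Orientations are given as a unit quaternion [x, y, z, w].
In Python, from station import robot gives the robot as it stands.
- The arm moves only by the tool move_arm, never from a script. Its argument "commands" is a list of rows, each a list of 6 numbers: the shift along the tool's x, y, z in units of 0.15 m (1.0 is 0.15 m), then the turn, a rotation vector about the tool's x, y, z in units of 180 degrees (1.0 is 180 degrees). A call has 1 to 5 rows; each row is the pose to reach, as a shift and turn from the pose commanded when the call began, along the tool's axes at that moment, turning the shorter way round; what a row does not reach only later rows make up. A row lasts 1/10 s, in which the tool goes at most 50 mm and 8.59 degrees, less where a joint would pass 70% of its speed; a pose out of reach is approached as far as the arm can. A call with a number of a shift or a turn outside -1 to 1 is refused whole. A call with a gripper value outside its range is refused whole. "claw" is the opening, from -1 (shut) to 1 (fully open), set as the call begins (left out, the last holds). The fingers move at their own pace and stop on an object; "grip_force" is the grip in N (left out, the last holds). Time passes only in rows, so rows that repeat a pose let the fingers close. It gives the time, the measured TCP pose, the force, the opening and the grip force at its end, in the units of the state.
- robot.read_state(): the state, without advancing time (a new reading comes with each control period).
- robot.camera(name): name is "scene" or "top"; returns (picture, depth): 384x512x3 uint8, blue, green, red; 384x512 float32, m along the optical axis (not along the pixel's ray), 0 where there is no reading.
- robot.camera_info(name): a dict with "K" (3x3 intrinsics, pixels), "R" (3x3) and "t" (3): a world point X has camera coordinates R X + t. Camera axes: x right, y down, z forward; pixel columns grow to the right and rows downward; lengths in m; the calibration is good to about 2 mm. A picture is of the moment at which its call begins. camera_info takes no time and is no camera call.
- robot.finish_job(): hands the job in; it is judged then, once.
Trained networks look in the newest picture that a camera, given by its name, has taken for a name from the list of things; names that differ only in an ending like _2 or _b are one class to them, and where a whole thing is asked for, a point or a joint stands for the part that bears it (a point fixed in the world has none). Each returns a list of dicts, best first, with "p" (0 to 1); they miss things now and then, are a little off and sometimes report something else, mostly with a low value. They report only what shows in the picture. A call takes as long as a camera call. They do not tell look-alikes from the thing itself.
- robot.look_for(label, camera): "point" ([x, y, z] in m, in the coordinates of the camera as it stood for that picture, good to about 4 mm: the middle of the surface that is visible of it).
The state is a dict: "clock": time; "joint_pos": joint angles; "dq": joint speeds; "tau": joint torques, N m; "position": TCP position; "orientation": TCP orientation; "ft_force": force on the tool from outside, world axes, zero at the start; "wrist_torque": the same for the moment, N m; "grip_width": opening from 0.0 (shut) to 1.0 (fully open); "grip_force": force on a finger pad.
Only numpy, scipy, OpenCV 4.12 (cv2) and the standard library are available. Lean on these libraries where they do the work, as an engineer would, in place of code of your own. Each camera call takes 0.05 s, during which the arm holds its last target. There are 200 camera calls.

## Working session

There is one attempt and no reset: what is moved stays moved. The work goes in short steps, Python scripts to look and compute and a tool call to move; the robot and the scene stay as the last step left them, time stands still between calls to the robot, and variables do not carry over. Pictures are saved under pics/ and viewed, at most 14 in all, crops included, and the job is handed in when it is done.

Besides the shell and the picture viewer there is one more tool, called in YAML: its name, and indented under it one key for each argument. move_arm: Moves the arm, as the interface text tells. Its arguments: {"type":"object","properties":{"commands":{"type":"array","items":{"type":"array","items":{"type":"number","minimum":-1,"maximum":1}}},"claw":{"type":"number"},"grip_force":{"type":"number"}},"required":["commands"]}

```bash
mkdir -p pics; ls
python3 - <<'E'
from station import robot
import cv2,numpy as np
s=robot.read_state();print(s['clock'],s['position'],s['orientation'],s['grip_width'])
for n in("scene","top"):
    im,d=robot.camera(n);cv2.imwrite(f"pics/{n}0.png",im);np.save(f"{n}0.npy",d)
    i=robot.camera_info(n);print(n,i["K"],i["R"],i["t"])
E
```

```text
pics
0.0 [0.29332114 0.57919039 0.2175211 ] [ 2.32238987e-01  9.72657969e-01 -1.20604950e-03 -2.72617499e-04] 0.9991447616831526
scene [[461.73854009   0.         258.78577058]
 [  0.         461.73854009 193.59888371]
 [  0.           0.           1.        ]] [[ 0.25482553  0.96698027  0.00362139]
 [ 0.77947142 -0.20319266 -0.59256818]
 [-0.5722659   0.15382427 -0.80551216]] [-0.02645979 -0.36507184  1.98318876]
top [[424.57887262   0.         255.06273892]
 [  0.         424.57887262 196.11484681]
 [  0.           0.           1.        ]] [[-0.00970724 -0.99978826 -0.01814405]
 [-0.99174398  0.01194619 -0.12767604]
 [ 0.12786576  0.01675487 -0.99164995]] [-0.08115754  0.52631925  1.35854763]
```

View pics/top0.png

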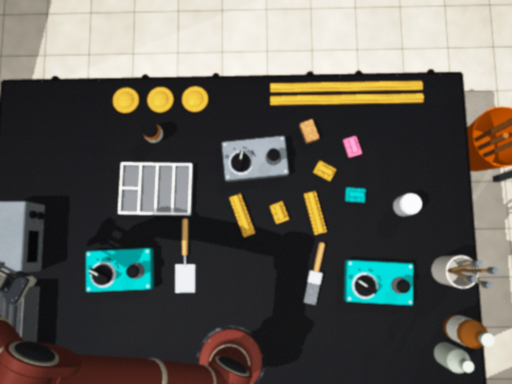

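View pics/scene0.png

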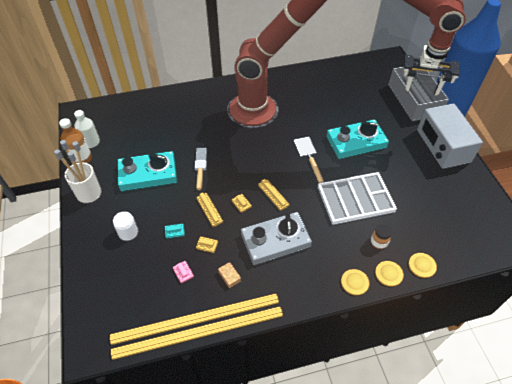

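The top picture shows the grey timer at (255,160) with its knob at (240,160), and the tray at (155,188). There are two mouldings at (242,215) and (315,212), and two gilded blocks at (279,212) and (325,171). The cork block (309,130), the pink (352,146) and turquoise (355,195) blocks, and the two turquoise timers are to be left alone.

```bash
cat > h.py <<'E'
from station import robot
import cv2,numpy as np
from scipy.spatial.transform import Rotation as Ro
def cloud(n,im=None,d=None):
    if im is None: im,d=robot.camera(n)
    i=robot.camera_info(n);K,R,t=i["K"],np.array(i["R"]),np.array(i["t"])
    v,u=np.indices(d.shape)
    c=np.stack([(u-K[0][2])/K[0][0]*d,(v-K[1][2])/K[1][1]*d,d],-1)
    w=(c-t)@R; w[d<=0]=np.nan
    return im,w
def look(lbl,n):
    i=robot.camera_info(n);R,t=np.array(i["R"]),np.array(i["t"])
    return [(round(r["p"],2),((np.array(r["point"])-t)@R).round(3).tolist()) for r in robot.look_for(lbl,n)]
def rect(m,w):
    p=w[m]; p=p[~np.isnan(p[:,0])]
    (c,s,a)=cv2.minAreaRect((p[:,:2]*1000).astype(np.float32))
    if s[0]<s[1]: s=s[::-1];a+=90
    return [round(x) for x in c],[round(x) for x in s],round((a+90)%180-90,1),len(p),(np.percentile(p[:,2],[5,50,95])*1000).round(1)
def gold(im,w,lo=-1):
    h=cv2.cvtColor(im,cv2.COLOR_BGR2HSV)
    m=(h[...,0]>15)&(h[...,0]<32)&(h[...,1]>110)&(h[...,2]>70)
    return m
def blobs(n,im,w,zmin=.005,zmax=.05):
    m=gold(im,w)&(w[...,2]>zmin)&(w[...,2]<zmax)&(w[...,0]<.72)
    k,l,st,ce=cv2.connectedComponentsWithStats(m.astype(np.uint8))
    for j in range(1,k):
        if st[j,4]>25:
            print(n,ce[j].round(),rect(l==j,w))
E
python3 - <<'E'
from h import *
for n in("top","scene"):
    im,w=cloud(n,cv2.imread(f"pics/{n}0.png"),np.load(f"{n}0.npy"))
    blobs(n,im,w)
    print('ridge');blobs(n,im,w,.019)
    for l in("tray","timer","dial_grip","plunger_top","moulding0","rosette0","cork_block","jar","tin","brush","spatula"):print(l,look(l,n))
im=cv2.imread("pics/top0.png");cv2.imwrite("pics/c.png",cv2.resize(im[120:250,100:380],None,fx=2.8,fy=2.8,interpolation=cv2.INTER_CUBIC))
E
```

```text
top [310. 139.] ([715, -276], [34, 11], -89.2, 26, array([25.7, 28.6, 32.8]))
top [325. 171.] ([611, -319], [69, 47], 62.6, 266, array([ 9.3, 16.6, 32.4]))
top [315. 213.] ([472, -283], [141, 47], 13.0, 535, array([ 9.3, 17.9, 31.1]))
top [242. 215.] ([466, -41], [145, 44], 19.3, 515, array([10. , 17.6, 31.4]))
top [279. 213.] ([473, -166], [65, 50], 19.8, 273, array([ 9.2, 16.6, 32.1]))
top [185. 236.] ([397, 147], [115, 23], -1.8, 202, array([ 8.8, 17.9, 22.9]))
top [319. 256.] ([328, -293], [90, 21], -12.6, 168, array([11.7, 17.8, 22.8]))
ridge
top [310. 139.] ([715, -276], [34, 11], -89.2, 26, array([25.7, 28.6, 32.8]))
top [325. 170.] ([613, -321], [51, 25], 65.0, 88, array([20.8, 29.7, 33.9]))
top [316. 213.] ([471, -283], [135, 27], 12.7, 227, array([20.9, 27.9, 32.3]))
top [242. 215.] ([464, -41], [135, 24], 21.3, 209, array([21.5, 27.7, 32.5]))
top [280. 212.] ([472, -167], [50, 34], 20.0, 95, array([20.4, 28.6, 34.4]))
top [185. 228.] ([424, 145], [53, 13], 0.7, 35, array([19.3, 21. , 24. ]))
top [319. 257.] ([326, -292], [66, 16], -15.4, 47, array([19.1, 21.1, 25. ]))
tray
[... 2185 characters left out ...]
671, -0.092, 0.043])]
dial_grip [(0.52, [0.646, -0.047, 0.056]), (0.48, [0.246, -0.432, 0.058]), (0.47, [0.286, 0.397, 0.06])]
plunger_top [(0.46, [0.241, -0.535, 0.086]), (0.4, [0.658, -0.146, 0.086]), (0.37, [0.48, -0.286, 0.016]), (0.26, [0.616, -0.322, 0.015])]
moulding0 [(0.92, [0.481, -0.287, 0.016]), (0.66, [0.562, 0.24, 0.013]), (0.64, [0.477, -0.048, 0.012])]
rosette0 [(0.66, [0.619, -0.324, 0.014]), (0.66, [0.54, -0.414, 0.021]), (0.65, [0.697, -0.414, 0.012]), (0.5, [0.482, -0.167, 0.018])]
cork_block [(0.66, [0.761, -0.264, 0.026])]
jar [(0.8, [0.759, 0.244, 0.064])]
tin [(0.63, [0.506, -0.573, 0.078])]
brush [(0.66, [0.265, -0.277, 0.015])]
spatula [(0.6, [0.286, 0.145, 0.002])]
```

View pics/c.png

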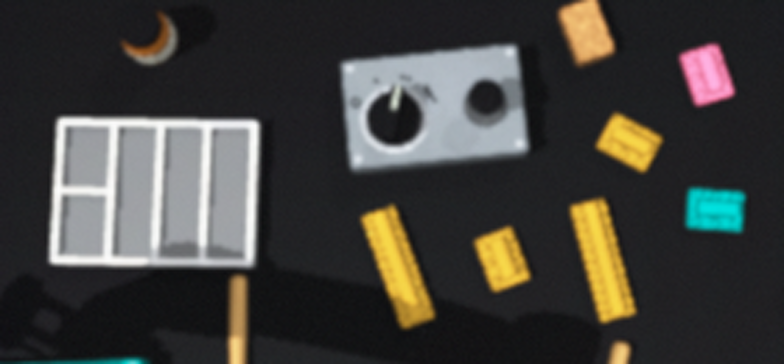

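The crop shows the knob's white pointer aimed at two dots, with the hollow ring at the left of the arc (356,101). The candidates are named: the gilded blocks are the yellow ones at (628,142) and (502,258), while pink (707,74) and turquoise (715,212) are look-alikes. The grey timer is the one meant.

Run:
```python
from h import *
for n in("top","scene"):
    im,w=cloud(n,cv2.imread(f"pics/{n}0.png"),np.load(f"{n}0.npy"))
    x,y,z=w[...,0],w[...,1],w[...,2]
    g=im.min(-1)
    tb=(x>.42)&(x<.7)&(y>.09)&(y<.4)
    print(n,'tray',rect(tb&(z>.006)&(z<.035)&(g>70),w),'rim',rect(tb&(z>.018)&(g>170),w))
    kb=(abs(x-.65)<.1)&(y>-.2)&(y<.03)
    print('timer',rect(kb&(z>.033)&(z<.05)&(g>60),w))
    for zz in(.062,.07,.076): 
        m=kb&(z>zz)
        print(zz,'knob',rect(m&(y>-.1),w) if (m&(y>-.1)).sum()>5 else 0,'plunger',rect(m&(y<-.11),w))
    m=kb&(y>-.1)&(z>.055)&(g>130); print('pointer',rect(m,w) if m.sum()>2 else 0)
```

```text
top tray ([536, 251], [250, 221], 87.4, 3724, array([ 8.6, 14. , 23.7])) rim ([557, 246], [239, 173], 89.2, 709, array([18.5, 22. , 27.2]))
timer ([651, -88], [210, 132], -85.3, 1952, array([35.4, 40.4, 46.2]))
0.062 knob ([635, -42], [64, 17], -13.5, 111, array([70.8, 81.8, 87. ])) plunger ([652, -150], [40, 38], -0.7, 129, array([80.2, 86.4, 91.2]))
0.07 knob ([635, -42], [64, 17], -13.5, 107, array([73.9, 81.9, 87. ])) plunger ([652, -150], [40, 38], -0.7, 129, array([80.2, 86.4, 91.2]))
0.076 knob ([635, -42], [64, 17], -13.5, 101, array([77.7, 82.1, 87. ])) plunger ([652, -150], [40, 38], -0.7, 129, array([80.2, 86.4, 91.2]))
pointer ([634, -43], [64, 7], -1.8, 19, array([75.1, 82.5, 86.9]))
scene tray ([565, 245], [264, 243], 78.8, 2702, array([ 8. , 14.3, 24.5])) rim ([559, 245], [241, 178], 88.7, 633, array([18.3, 21.7, 27.4]))
timer ([656, -87], [210, 135], -84.9, 1646, array([35.1, 40.4, 46.9]))
0.062 knob ([639, -41], [64, 16], -11.6, 96, array([68.7, 80.3, 86.9])) plunger ([656, -148], [40, 37], 68.4, 113, array([80.7, 87. , 92.3]))
0.07 knob ([639, -41], [64, 16], -11.6, 89, array([74. , 80.6, 86.9])) plunger ([656, -148], [40, 37], 68.4, 113, array([80.7, 87. , 92.3]))
0.076 knob ([639, -41], [63, 16], -11.6, 82, array([76.9, 81.3, 87. ])) plunger ([656, -148], [40, 37], 68.4, 113, array([80.7, 87. , 92.3]))
pointer ([641, -50], [56, 19], 28.6, 20, array([55.2, 82.5, 85.3]))
```

```bash
cat >> h.py <<'E'
def Rt(phi):
    a=np.radians(phi);c,s=np.cos(a),np.sin(a)
    return Ro.from_matrix([[c,s,0],[s,-c,0],[0,0,-1]])
def plan(wps,start=None):
    """wps: (x,y,z,phi[,mm per row]) mm,deg; prints rows for calls"""
    if start is None:
        s=robot.read_state();p=np.array(s["position"]);R=Ro.from_quat(s["orientation"])
        x=R.as_matrix()[:,0];print("at",(p*1000).round(1),"phi",round(np.degrees(np.arctan2(x[1],x[0])),1),"t",round(s["clock"],1),"w",round(s["grip_width"]*93,1))
    else: p=np.array(start[:3])/1000;R=Rt(start[3])
    for w in wps:
        g=np.array(w[:3])/1000;G=Rt(w[3]);v=w[4] if len(w)>4 else 40
        D=g-p; A=(R.inv()*G).as_rotvec()
        n=max(1,int(np.ceil(max(np.linalg.norm(D)*1000/v,np.degrees(np.linalg.norm(A))/8.4))))
        print("->",w)
        while n>0:
            k=min(5,n);f=k/n
            rows=[];
            for j in range(1,k+1):
                rows.append(np.r_[R.inv().apply((g-p)*j/n)/.15,A*j/n/np.pi].round(3))
            if max(abs(rows[-1][:3]))>1: print("TOO FAR")
            print(str([(r+0).tolist() for r in rows]).replace(" ",""))
            p=p+R.apply(rows[-1][:3]*.15);R=R*Ro.from_rotvec(rows[-1][3:]*np.pi)
            n-=k;A=(R.inv()*G).as_rotvec()
E
python3 -c "
from h import *
plan([(637,-41.5,170,-14),(637,-41.5,110,-14)])"
```

```text
at [293.7 579.8 218.6] phi 153.1 t 1.2 w 93.0
-> (637, -41.5, 170, -14)
[[-0.196,-0.133,0.016,0.0,0.0,0.046],[-0.391,-0.266,0.032,0.0,0.0,0.093],[-0.587,-0.399,0.049,0.0,0.0,0.139],[-0.783,-0.532,0.065,0.0,0.0,0.186],[-0.978,-0.665,0.081,0.0,0.0,0.232]]
TOO FAR
[[-0.235,0.031,0.016,0.0,0.0,0.046],[-0.469,0.062,0.032,0.0,0.0,0.093],[-0.704,0.093,0.049,0.0,0.0,0.139],[-0.938,0.124,0.065,0.0,0.0,0.186],[-1.173,0.155,0.081,0.0,0.0,0.232]]
[[-0.154,0.179,0.016,0.0,0.0,0.046],[-0.309,0.359,0.032,0.0,0.0,0.093],[-0.463,0.538,0.049,0.0,0.0,0.139],[-0.617,0.718,0.065,0.0,0.0,0.186],[-0.772,0.897,0.081,0.0,0.0,0.232]]
TOO FAR
[[0.005,0.237,0.016,0.0,0.0,0.047],[0.009,0.473,0.033,0.0,0.0,0.093],[0.014,0.71,0.049,0.0,0.0,0.14],[0.018,0.946,0.065,0.0,0.0,0.186],[0.023,1.183,0.081,0.0,0.0,0.233]]
-> (637, -41.5, 110, -14)
[[0.0,0.0,0.2,0.0,0.0,0.0],[0.0,0.0,0.4,0.0,0.0,0.0]]
```

```bash
sed -i 's/else 40$/else 29/' h.py; python3 -c "
from h import *
plan([(637,-41.5,170,-14),(637,-41.5,110,-14)])"
```

```text
at [293.7 579.8 218.6] phi 153.1 t 1.2 w 93.0
-> (637, -41.5, 170, -14)
[[-0.157,-0.106,0.013,0.0,0.0,0.037],[-0.313,-0.213,0.026,0.0,0.0,0.074],[-0.47,-0.319,0.039,0.0,0.0,0.111],[-0.626,-0.426,0.052,0.0,0.0,0.149],[-0.783,-0.532,0.065,0.0,0.0,0.186]]
[[-0.189,-0.002,0.013,0.0,0.0,0.037],[-0.379,-0.005,0.026,0.0,0.0,0.074],[-0.568,-0.007,0.039,0.0,0.0,0.111],[-0.757,-0.01,0.052,0.0,0.0,0.149],[-0.946,-0.012,0.065,0.0,0.0,0.186]]
[[-0.159,0.102,0.013,0.0,0.0,0.037],[-0.319,0.205,0.026,0.0,0.0,0.074],[-0.478,0.307,0.039,0.0,0.0,0.111],[-0.637,0.41,0.052,0.0,0.0,0.148],[-0.796,0.512,0.065,0.0,0.0,0.186]]
[[-0.076,0.173,0.013,0.0,0.0,0.037],[-0.153,0.347,0.026,0.0,0.0,0.074],[-0.229,0.52,0.039,0.0,0.0,0.111],[-0.306,0.693,0.052,0.0,0.0,0.148],[-0.382,0.866,0.065,0.0,0.0,0.185]]
[[0.031,0.187,0.013,0.0,0.0,0.037],[0.063,0.374,0.026,0.0,0.0,0.074],[0.094,0.56,0.039,0.0,0.0,0.111],[0.125,0.747,0.051,0.0,0.0,0.148],[0.156,0.934,0.064,0.0,0.0,0.186]]
-> (637, -41.5, 110, -14)
[[0.0,0.0,0.133,0.0,0.0,0.0],[0.0,0.0,0.267,0.0,0.0,0.0],[0.0,0.0,0.4,0.0,0.0,0.0]]
```

move_arm:
  commands:
    - [-0.39,-0.27,0.03,0,0,0.093]
    - [-0.78,-0.53,0.065,0,0,0.186]
    - [-0.78,-0.53,0.065,0,0,0.186]
    - [-0.78,-0.53,0.065,0,0,0.186]
    - [-0.78,-0.53,0.065,0,0,0.186]
  claw: -0.1

```text
clock: 1.7
position: [0.3631, 0.455, 0.2092]
orientation: [0.504, 0.864, 0.0, 0.0]
ft_force: [0.2, 0.9, -0.6]
grip_width: 0.619
grip_force: 0.0
```

move_arm:
  commands:
    - [-0.47,-0.01,0.03,0,0,0.093]
    - [-0.95,-0.01,0.065,0,0,0.186]
    - [-0.95,-0.01,0.065,0,0,0.186]
    - [-0.95,-0.01,0.065,0,0,0.186]
    - [-0.95,-0.01,0.065,0,0,0.186]

```text
clock: 2.2
position: [0.4314, 0.332, 0.1992]
orientation: [0.729, 0.684, 0.0, -0.0]
ft_force: [-0.8, 1.3, -0.2]
grip_width: 0.451
grip_force: 0.0
```

move_arm:
  commands:
    - [-0.4,0.25,0.03,0,0,0.093]
    - [-0.8,0.51,0.065,0,0,0.186]
    - [-0.8,0.51,0.065,0,0,0.186]
    - [-0.8,0.51,0.065,0,0,0.186]
    - [-0.8,0.51,0.065,0,0,0.186]

```text
clock: 2.7
position: [0.4996, 0.2082, 0.1891]
orientation: [0.895, 0.447, -0.0, -0.0]
ft_force: [-0.6, 0.1, -0.1]
grip_width: 0.451
grip_force: 0.0
```

move_arm:
  commands:
    - [-0.19,0.43,0.03,0,0,0.093]
    - [-0.38,0.87,0.065,0,0,0.185]
    - [-0.38,0.87,0.065,0,0,0.185]
    - [-0.38,0.87,0.065,0,0,0.185]
    - [-0.38,0.87,0.065,0,0,0.185]

```text
clock: 3.2
position: [0.569, 0.0846, 0.1789]
orientation: [0.985, 0.173, -0.001, -0.001]
ft_force: [0.6, 1.0, 0.7]
grip_width: 0.451
grip_force: 0.0
```

move_arm:
  commands:
    - [0.08,0.46,0.03,0,0,0.093]
    - [0.16,0.93,0.065,0,0,0.186]
    - [0.16,0.93,0.065,0,0,0.186]
    - [0.16,0.93,0.065,0,0,0.186]
    - [0.16,0.93,0.065,0,0,0.186]

```text
clock: 3.7
position: [0.6381, -0.0384, 0.1687]
orientation: [0.993, -0.118, -0.001, -0.001]
ft_force: [-0.4, 1.0, -0.4]
grip_width: 0.449
grip_force: 0.0
```

```bash
python3 -c "
from h import *
plan([(637,-41.5,100,-14),(637,-41.5,57,-14,15)])"
```

```text
at [638.1 -38.4 168.7] phi -13.5 t 3.7 w 41.8
-> (637, -41.5, 100, -14)
[[-0.001,0.007,0.153,0.0,0.0,0.001],[-0.001,0.015,0.305,0.0,0.0,0.002],[-0.002,0.022,0.458,-0.001,0.001,0.003]]
-> (637, -41.5, 57, -14, 15)
[[0.0,0.0,0.096,0.0,0.0,0.0],[0.0,0.0,0.191,0.0,0.0,0.0],[0.0,0.0,0.287,0.0,0.0,0.0]]
```

move_arm:
  commands:
    - [0,0.01,0.2,0,0,0.003]
    - [0,0.022,0.46,0,0,0.003]
    - [0,0.022,0.56,0,0,0.003]
    - [0,0.022,0.66,0,0,0.003]
    - [0,0.022,0.745,0,0,0.003]

```text
clock: 4.2
position: [0.6378, -0.0428, 0.0579]
orientation: [0.992, -0.125, 0.0, -0.001]
ft_force: [0.3, -0.5, -1.1]
grip_width: 0.453
grip_force: 0.0
```

move_arm:
  commands:
    - [0,0,0,0,0,0]
    - [0,0,0,0,0,0]
    - [0,0,0,0,0,0]
    - [0,0,0,0,0,0]
    - [0,0,0,0,0,0]
  claw: -1
  grip_force: 25

```text
clock: 4.7
position: [0.6393, -0.0394, 0.0592]
orientation: [0.992, -0.125, 0.001, -0.004]
ft_force: [2.3, 7.0, 0.6]
grip_width: 0.172
grip_force: 25.0
```

move_arm:
  commands:
    - [0.005,-0.02,0,0,0,0]
    - [0.005,-0.02,0,0,0,-0.045]
    - [0.005,-0.02,0,0,0,-0.09]
    - [0.005,-0.02,0,0,0,-0.135]
    - [0.005,-0.02,0,0,0,-0.18]

```text
clock: 5.2
position: [0.6393, -0.0381, 0.0592]
orientation: [0.987, 0.159, 0.001, -0.002]
ft_force: [-0.1, 6.7, 1.8]
grip_width: 0.169
grip_force: 25.0
```

move_arm:
  commands:
    - [0,0,0,0,0,-0.045]
    - [0,0,0,0,0,-0.09]
    - [0,0,0,0,0,-0.135]
    - [0,0,0,0,0,-0.18]
    - [0,0,0,0,0,-0.225]

```text
clock: 5.7
position: [0.6383, -0.0369, 0.0592]
orientation: [0.871, 0.491, 0.001, -0.003]
ft_force: [-3.2, 7.5, 3.6]
grip_width: 0.169
grip_force: 25.0
```

move_arm:
  commands:
    - [0,0,0,0,0,-0.03]
    - [0,0,0,0,0,-0.045]
    - [0,0,0,0,0,-0.045]

```text
clock: 6.0
position: [0.6381, -0.0367, 0.0591]
orientation: [0.836, 0.549, 0.001, -0.003]
ft_force: [-2.3, 8.0, 4.7]
grip_width: 0.166
grip_force: 25.0
```

move_arm:
  commands:
    - [0,0,0,0,0,0]
    - [0,0,0,0,0,0]
    - [0,0,0,0,0,0]
    - [0,0,0,0,0,0]
  claw: -0.05

```text
clock: 6.4
position: [0.6387, -0.0432, 0.0583]
orientation: [0.837, 0.547, -0.0, 0.001]
ft_force: [0.2, 0.1, 0.1]
grip_width: 0.45
grip_force: 0.0
```

move_arm:
  commands:
    - [0,0,-0.15,0,0,0]
    - [0,0,-0.35,0,0,0]
    - [0,0,-0.65,0,0,0]
    - [0,0,-0.95,0,0,0]

```text
clock: 6.8
position: [0.6381, -0.0425, 0.2016]
orientation: [0.837, 0.547, -0.001, -0.0]
ft_force: [0.9, 0.4, 0.6]
grip_width: 0.476
grip_force: 0.0
```

```bash
python3 -c "
from h import *
for n in('scene','top'):
    im,w=cloud(n);blobs(n,im,w,.019,.04);cv2.imwrite(f'pics/{n}1.png',im)
    x,y,z=w[...,0],w[...,1],w[...,2]
    m=(abs(x-.638)<.04)&(abs(y+.04)<.04)&(z>.07)&(z<.09);print('knob',rect(m,w))
plan([(540,-41,150,44),(467,-41,90,20.5),(467,-41,17,20.5)])"
```

```text
scene [120.   8.] ([-865, -483], [44, 22], 79.5, 32, array([20.9, 29.6, 37.6]))
scene [103.  10.] ([-862, -571], [45, 32], 86.9, 36, array([20.7, 27.8, 38.2]))
scene [67. 15.] ([-868, -747], [54, 31], -61.4, 39, array([20.5, 26.1, 38.1]))
scene [268. 187.] ([446, -50], [92, 37], 24.3, 110, array([20.1, 27.4, 32.4]))
scene [209. 207.] ([473, -282], [138, 29], 13.9, 162, array([20.1, 27.1, 31.8]))
scene [240. 200.] ([474, -164], [47, 42], 43.5, 73, array([19.4, 28.1, 35.6]))
scene [206. 242.] ([613, -317], [48, 29], 54.7, 84, array([20.8, 29.6, 34.3]))
knob ([639, -41], [64, 21], 62.8, 106, array([72.8, 81. , 86.3]))
top [325. 170.] ([615, -319], [52, 32], 72.6, 96, array([19.6, 29.2, 34.2]))
top [316. 212.] ([471, -286], [134, 32], 15.5, 220, array([20.9, 27.7, 32.4]))
top [242. 215.] ([465, -46], [136, 28], 16.0, 219, array([20.6, 27.2, 32.3]))
top [279. 212.] ([473, -164], [52, 34], 17.8, 100, array([20.1, 29.3, 33.9]))
top [320. 255.] ([327, -293], [90, 17], -13.3, 77, array([19.2, 21.3, 24. ]))
knob ([631, -52], [39, 17], 64.9, 40, array([72.8, 81.4, 85.3]))
at [643.  -43.8 208.2] phi 66.3 t 6.9 w 44.2
-> (540, -41, 150, 44)
[[-0.052,-0.128,0.076,0.001,0.0,0.025],[-0.104,-0.257,0.151,0.002,-0.001,0.05],[-0.156,-0.385,0.227,0.003,-0.001,0.074],[-0.208,-0.514,0.302,0.004,-0.002,0.099],[-0.26,-0.642,0.378,0.004,-0.002,0.124]]
-> (467, -41, 90, 20.5)
[[-0.088,-0.085,0.1,0.0,0.0,0.033],[-0.175,-0.169,0.199,0.0,0.0,0.065],[-0.263,-0.254,0.299,0.0,0.0,0.098],[-0.351,-0.338,0.399,0.0,0.0,0.131]]
-> (467, -41, 17, 20.5)
[[0.0,0.0,0.162,0.0,0.0,0.0],[0.0,-0.001,0.324,0.0,0.0,0.0],[0.0,-0.001,0.487,0.0,0.0,0.0]]
```

move_arm:
  commands:
    - [-0.1,-0.26,0.15,0,0,0.05]
    - [-0.21,-0.51,0.3,0,0,0.1]
    - [-0.26,-0.64,0.38,0.004,-0.002,0.124]
    - [-0.26,-0.64,0.38,0.004,-0.002,0.124]

```text
clock: 7.3
position: [0.5306, -0.0392, 0.1417]
orientation: [0.927, 0.374, -0.009, -0.005]
ft_force: [0.7, 0.7, -0.1]
grip_width: 0.476
grip_force: 0.0
```

move_arm:
  commands:
    - [-0.09,-0.08,0.1,0,0,0.033]
    - [-0.18,-0.17,0.2,0,0,0.065]
    - [-0.26,-0.25,0.3,0,0,0.098]
    - [-0.35,-0.34,0.4,0,0,0.131]
    - [-0.35,-0.34,0.4,0,0,0.131]

```text
clock: 7.8
position: [0.4592, -0.0389, 0.0836]
orientation: [0.984, 0.178, -0.009, -0.003]
ft_force: [-0.7, 0.3, 0.3]
grip_width: 0.471
grip_force: 0.0
```

```bash
python3 -c "
from h import *
plan([(466,-42,17,20,15)])"
```

```text
at [459.2 -38.9  83.6] phi 20.5 t 7.8 w 43.8
-> (466, -42, 17, 20, 15)
[[0.008,0.008,0.089,-0.001,0.001,0.001],[0.017,0.016,0.177,-0.001,0.002,0.001],[0.025,0.023,0.266,-0.002,0.003,0.002],[0.034,0.031,0.354,-0.002,0.004,0.002],[0.042,0.039,0.443,-0.003,0.005,0.003]]
```

move_arm:
  commands:
    - [0.042,0.039,0.1,-0.003,0.005,0.003]
    - [0.042,0.039,0.2,-0.003,0.005,0.003]
    - [0.042,0.039,0.3,-0.003,0.005,0.003]
    - [0.042,0.039,0.38,-0.003,0.005,0.003]
    - [0.042,0.039,0.443,-0.003,0.005,0.003]

```text
clock: 8.3
position: [0.4713, -0.0424, 0.0181]
orientation: [0.985, 0.175, 0.004, 0.002]
ft_force: [0.5, -0.0, -0.1]
grip_width: 0.476
grip_force: 0.0
```

move_arm:
  commands:
    - [0,0,0,0,0,0]
    - [0,0,0,0,0,0]
    - [0,0,0,0,0,0]
    - [0,0,0,0,0,0]
    - [0,0,0,0,0,0]
  claw: -1
  grip_force: 45

```text
clock: 8.8
position: [0.4684, -0.0416, 0.0186]
orientation: [0.985, 0.173, 0.002, 0.001]
ft_force: [0.2, 1.2, 2.8]
grip_width: 0.162
grip_force: 45.0
```

move_arm:
  commands:
    - [0,0,-0.1,0,0,0]
    - [0,0,-0.25,0,0,0]
    - [0,0,-0.4,0,0,0]
    - [0,0,-0.5,0,0,0]
    - [0,0,-0.5,0,0,0]

```text
clock: 9.3
position: [0.4689, -0.0421, 0.0947]
orientation: [0.985, 0.173, 0.004, 0.002]
ft_force: [1.0, -0.2, -0.5]
grip_width: 0.165
grip_force: 45.0
```

```bash
python3 -c "
from h import *
plan([(556.5,157.5,92,-1),(556.5,157.5,30,-1,15)])"
```

```text
at [468.9 -42.1  94.7] phi 20.0 t 9.3 w 15.4
-> (556.5, 157.5, 92, -1)
[[0.125,-0.131,0.003,0.0,0.0,0.015],[0.251,-0.263,0.005,0.0,-0.001,0.029],[0.376,-0.394,0.008,0.0,-0.001,0.044],[0.502,-0.526,0.01,0.001,-0.001,0.058],[0.627,-0.657,0.013,0.001,-0.002,0.073]]
[[0.092,-0.156,0.002,0.0,0.0,0.014],[0.185,-0.313,0.004,0.0,0.0,0.029],[0.277,-0.469,0.006,0.0,0.0,0.043]]
-> (556.5, 157.5, 30, -1, 15)
[[0.0,0.0,0.083,0.0,0.0,0.0],[0.0,0.0,0.165,0.0,0.0,0.0],[0.0,0.0,0.248,0.0,0.0,0.0],[-0.001,0.0,0.331,0.0,0.0,0.0],[-0.001,0.0,0.414,0.0,0.0,0.0]]
```

move_arm:
  commands:
    - [0.12,-0.13,0,0,0,0.015]
    - [0.25,-0.26,0,0,-0.001,0.03]
    - [0.38,-0.4,0,0,-0.002,0.045]
    - [0.5,-0.53,0.01,0.001,-0.002,0.058]
    - [0.627,-0.657,0.013,0.001,-0.002,0.073]

```text
clock: 9.8
position: [0.5218, 0.0839, 0.0898]
orientation: [0.998, 0.059, -0.003, -0.0]
ft_force: [-0.1, 0.2, -2.0]
grip_width: 0.167
grip_force: 45.0
```

move_arm:
  commands:
    - [0.09,-0.156,0,0,0,0.014]
    - [0.185,-0.313,0,0,0,0.029]
    - [0.277,-0.469,0,0,0,0.043]
    - [0.277,-0.469,0,0,0,0.043]
    - [0.277,-0.469,0,0,0,0.043]

```text
clock: 10.3
position: [0.5544, 0.1576, 0.0897]
orientation: [1.0, -0.007, -0.003, 0.001]
ft_force: [0.2, -0.3, -1.0]
grip_width: 0.163
grip_force: 45.0
```

```bash
python3 -c "
from h import *
plan([(556.5,157.5,30,-1,15)])
im,w=cloud('scene');cv2.imwrite('pics/s2.png',cv2.resize(im[110:290,190:430],None,fx=3,fy=3,interpolation=cv2.INTER_CUBIC))"
```

```text
at [554.4 157.6  89.7] phi -0.8 t 10.3 w 15.2
-> (556.5, 157.5, 30, -1, 15)
[[0.004,0.0,0.099,0.0,0.0,0.0],[0.008,0.0,0.199,0.0,0.001,0.0],[0.012,0.0,0.298,0.0,0.001,0.001],[0.016,0.0,0.398,0.0,0.002,0.001]]
```

View pics/s2.png

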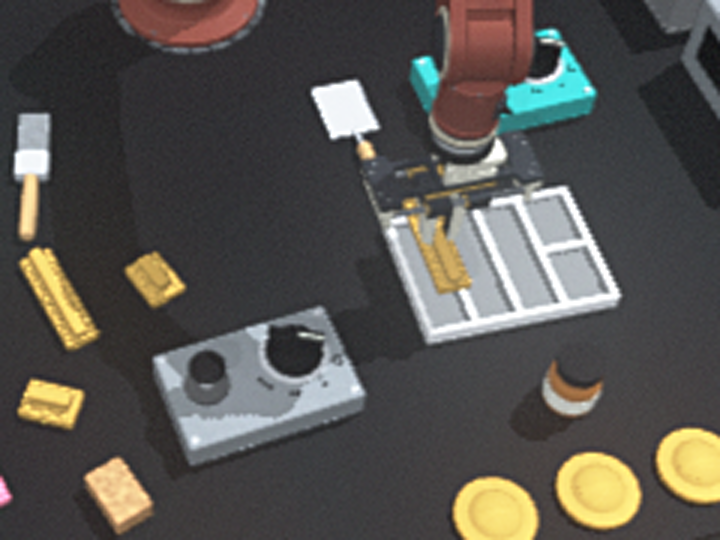

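The picture shows the pointer (315,335) at the hollow ring and the moulding (435,250) held square above the first lane. Lowering.

move_arm:
  commands:
    - [0.014,0,0.1,0,0.001,0]
    - [0.014,0,0.2,0,0.001,0]
    - [0.014,0,0.29,0,0.001,0]
    - [0.014,0,0.36,0,0.002,0]
    - [0.014,0,0.395,0,0.002,0]

```text
clock: 10.85
position: [0.5563, 0.1571, 0.0306]
orientation: [1.0, -0.008, 0.0, 0.0]
ft_force: [-7.6, -1.2, 23.3]
grip_width: 0.165
grip_force: 45.0
```

move_arm:
  commands:
    - [0,0,0,0,0,0]
    - [0,0,0,0,0,0]
    - [0,0,0,0,0,0]
    - [0,0,0,0,0,0]
  claw: -0.05

```text
clock: 11.25
position: [0.5578, 0.1577, 0.0324]
orientation: [1.0, -0.008, 0.002, -0.0]
ft_force: [0.8, 0.3, -0.1]
grip_width: 0.451
grip_force: 0.0
```

move_arm:
  commands:
    - [0,0,-0.1,0,0,0]
    - [0,0,-0.3,0,0,0]
    - [0,0,-0.6,0,0,0]
    - [0,0,-0.6,0,0,0]
    - [0,0,-0.6,0,0,0]

```text
clock: 11.75
position: [0.5579, 0.1578, 0.124]
orientation: [1.0, -0.008, 0.004, -0.001]
ft_force: [-0.4, -0.2, -0.1]
grip_width: 0.474
grip_force: 0.0
```

```bash
python3 -c "
from h import *
for n in('scene','top'):
    im,w=cloud(n);blobs(n,im,w,.019,.05)
plan([(474,-165,110,19),(474,-165,18,19,18)])"
```

```text
scene [120.   7.] ([-865, -485], [48, 32], 72.1, 57, array([21.8, 35.9, 48.4]))
scene [102.   9.] ([-869, -573], [50, 28], 74.6, 54, array([20.5, 36. , 48.6]))
scene [67. 15.] ([-875, -752], [47, 41], -83.9, 54, array([20. , 32.7, 46.1]))
scene [333. 201.] ([559, 156], [137, 41], -0.4, 319, array([21.7, 31. , 43. ]))
scene [209. 207.] ([475, -281], [140, 29], 16.6, 167, array([19.9, 27.1, 33.3]))
scene [241. 200.] ([477, -166], [48, 35], 30.6, 75, array([20.1, 29.5, 34.8]))
scene [206. 242.] ([613, -318], [58, 34], 80.6, 91, array([19.3, 28.2, 33.6]))
top [325. 170.] ([614, -322], [49, 26], 59.8, 91, array([21.6, 29.8, 34.7]))
top [181. 200.] ([515, 156], [60, 38], -4.0, 202, array([23.1, 32. , 43.4]))
top [316. 213.] ([472, -285], [136, 32], 10.7, 231, array([20.4, 27.7, 32.1]))
top [280. 212.] ([476, -170], [54, 28], 19.5, 93, array([20.3, 29.3, 33.6]))
top [185. 227.] ([427, 145], [53, 13], -0.8, 42, array([19.7, 21.2, 25.5]))
top [319. 256.] ([326, -293], [86, 15], -12.0, 63, array([19. , 20.8, 24.9]))
at [556.3 157.9 121.6] phi -0.9 t 11.8 w 44.1
-> (474, -165, 110, 19)
[[-0.043,0.18,0.006,0.0,0.0,-0.009],[-0.086,0.36,0.013,0.0,0.0,-0.018],[-0.129,0.54,0.019,0.0,0.0,-0.028],[-0.171,0.72,0.025,0.0,0.0,-0.037],[-0.214,0.9,0.031,0.0,0.0,-0.046]]
[[-0.068,0.172,0.006,0.0,0.0,-0.009],[-0.137,0.344,0.013,0.0,0.0,-0.018],[-0.205,0.516,0.019,0.0,0.0,-0.028],[-0.273,0.688,0.025,0.0,0.0,-0.037],[-0.342,0.86,0.032,0.0,-0.001,-0.046]]
[[-0.092,0.161,0.006,0.0,0.0,-0.009],[-0.185,0.321,0.013,0.0,0.0,-0.019]]
-> (474, -165, 18, 19, 18)
[[0.0,0.0,0.102,0.0,0.0,0.0],[0.0,0.0,0.204,0.0,0.0,0.0],[0.0,0.0,0.307,0.0,0.0,0.0],[0.001,0.0,0.409,0.0,0.0,0.0],[0.001,0.0,0.511,0.0,0.0,0.0]]
[[0.0,0.0,0.102,0.0,0.0,0.0]]
```

move_arm:
  commands:
    - [-0.07,0.3,0,0,0,-0.02]
    - [-0.14,0.6,0,0,0,-0.03]
    - [-0.214,0.9,0.03,0,0,-0.046]
    - [-0.214,0.9,0.03,0,0,-0.046]

```text
clock: 12.25
position: [0.5197, 0.0145, 0.1169]
orientation: [0.998, 0.058, -0.0, 0.002]
ft_force: [-0.1, 0.1, 0.4]
grip_width: 0.476
grip_force: 0.0
```

move_arm:
  commands:
    - [-0.11,0.29,0,0,0,-0.02]
    - [-0.23,0.57,0,0,0,-0.03]
    - [-0.342,0.86,0.03,0,0,-0.046]
    - [-0.342,0.86,0.03,0,0,-0.046]

```text
clock: 12.65
position: [0.4852, -0.1196, 0.1124]
orientation: [0.992, 0.129, 0.0, 0.002]
ft_force: [0.1, 0.1, -0.2]
grip_width: 0.474
grip_force: 0.0
```

move_arm:
  commands:
    - [-0.18,0.33,0.06,0,0,-0.019]
    - [-0.18,0.33,0.12,0,0,-0.019]
    - [-0.18,0.33,0.12,0,0,-0.019]

```text
clock: 12.95
position: [0.474, -0.1672, 0.093]
orientation: [0.987, 0.163, -0.0, -0.0]
ft_force: [-0.7, 0.4, 0.2]
grip_width: 0.474
grip_force: 0.0
```

```bash
python3 -c "
from h import *
plan([(475,-166,18,19,15)])"
```

```text
at [ 474.  -167.2   93. ] phi 18.8 t 12.9 w 44.1
-> (475, -166, 18, 19, 15)
[[0.001,-0.001,0.083,0.0,0.0,0.0],[0.003,-0.002,0.167,0.0,0.0,0.0],[0.004,-0.003,0.25,0.0,0.0,-0.001],[0.006,-0.003,0.334,0.0,0.0,-0.001],[0.007,-0.004,0.417,0.0,0.0,-0.001]]
[[0.002,-0.001,0.083,0.0,0.0,0.0]]
```

move_arm:
  commands:
    - [0.007,-0.005,0.15,0,0,0]
    - [0.007,-0.005,0.27,0,0,0]
    - [0.007,-0.005,0.38,0,0,0]
    - [0.007,-0.005,0.46,0,0,0]
    - [0.007,-0.005,0.5,0,0,0]

```text
clock: 13.45
position: [0.4767, -0.1634, 0.0184]
orientation: [0.986, 0.166, 0.001, -0.001]
ft_force: [1.0, 0.5, -0.4]
grip_width: 0.473
grip_force: 0.0
```

move_arm:
  commands:
    - [0,0,0,0,0,0]
    - [0,0,0,0,0,0]
    - [0,0,0,0,0,0]
    - [0,0,0,0,0,0]
    - [0,0,0,0,0,0]
  claw: -1

```text
clock: 13.95
position: [0.4771, -0.1651, 0.0202]
orientation: [0.986, 0.165, 0.002, 0.0]
ft_force: [-1.3, 1.6, 3.9]
grip_width: 0.189
grip_force: 45.0
```

move_arm:
  commands:
    - [0,0,-0.1,0,0,0]
    - [0,0,-0.25,0,0,0]
    - [0,0,-0.4,0,0,0]
    - [0,0,-0.6,0,0,0]
    - [0,0,-0.6,0,0,0]

```text
clock: 14.45
position: [0.4786, -0.1666, 0.1127]
orientation: [0.986, 0.165, 0.005, 0.002]
ft_force: [1.4, 0.0, -1.9]
grip_width: 0.185
grip_force: 45.0
```

```bash
python3 -c "
from h import *
plan([(601,329,108,-1),(601,329,33,-1,15)])"
```

```text
at [ 478.6 -166.6  112.7] phi 19.0 t 14.4 w 17.2
-> (601, 329, 108, -1)
[[0.103,-0.159,0.002,0.0,0.0,0.006],[0.205,-0.318,0.003,0.0,0.0,0.012],[0.308,-0.476,0.005,0.0,-0.001,0.019],[0.411,-0.635,0.007,0.0,-0.001,0.025],[0.513,-0.794,0.009,0.0,-0.001,0.031]]
[[0.087,-0.168,0.001,0.0,0.0,0.006],[0.174,-0.336,0.003,0.0,0.0,0.012],[0.26,-0.504,0.004,0.0,-0.001,0.019],[0.347,-0.672,0.006,0.0,-0.001,0.025],[0.434,-0.84,0.007,0.001,-0.001,0.031]]
[[0.07,-0.176,0.002,0.0,0.0,0.006],[0.14,-0.351,0.003,0.0,0.0,0.012],[0.21,-0.527,0.005,0.0,0.0,0.018],[0.28,-0.703,0.007,0.0,-0.001,0.025],[0.35,-0.878,0.009,0.0,-0.001,0.031]]
[[0.053,-0.182,0.001,0.0,0.0,0.006],[0.105,-0.363,0.003,0.0,0.0,0.012],[0.158,-0.545,0.004,0.0,0.0,0.018]]
-> (601, 329, 33, -1, 15)
[[0.0,0.0,0.083,0.0,0.0,0.0],[0.0,0.0,0.167,0.0,0.0,0.0],[0.0,0.0,0.25,0.0,0.0,0.0],[0.0,-0.001,0.334,0.0,0.0,0.0],[-0.001,-0.001,0.417,0.0,0.0,0.0]]
[[0.0,0.0,0.083,0.0,0.0,0.0]]
```

move_arm:
  commands:
    - [0.1,-0.16,0,0,0,0.006]
    - [0.2,-0.32,0,0,0,0.012]
    - [0.31,-0.48,0,0,0,0.019]
    - [0.41,-0.64,0,0,0,0.025]
    - [0.513,-0.794,0,0,-0.001,0.031]

```text
clock: 14.95
position: [0.5097, -0.0263, 0.1088]
orientation: [0.993, 0.117, -0.001, 0.0]
ft_force: [0.2, -0.4, -0.8]
grip_width: 0.187
grip_force: 45.0
```

move_arm:
  commands:
    - [0.087,-0.17,0,0,0,0.006]
    - [0.17,-0.34,0,0,0,0.012]
    - [0.26,-0.5,0,0,0,0.019]
    - [0.35,-0.67,0,0,0,0.025]
    - [0.434,-0.84,0,0,-0.001,0.031]

```text
clock: 15.45
position: [0.5438, 0.1112, 0.1086]
orientation: [0.998, 0.068, -0.002, 0.001]
ft_force: [0.1, -0.5, -1.2]
grip_width: 0.183
grip_force: 45.0
```

move_arm:
  commands:
    - [0.07,-0.176,0,0,0,0.006]
    - [0.14,-0.35,0,0,0,0.012]
    - [0.21,-0.53,0,0,0,0.018]
    - [0.28,-0.7,0,0,0,0.025]
    - [0.35,-0.878,0,0,-0.001,0.031]

```text
clock: 15.95
position: [0.5776, 0.2486, 0.1079]
orientation: [1.0, 0.02, -0.004, 0.001]
ft_force: [0.1, -0.8, -1.1]
grip_width: 0.188
grip_force: 45.0
```

move_arm:
  commands:
    - [0.05,-0.18,0,0,0,0.006]
    - [0.105,-0.36,0,0,0,0.012]
    - [0.158,-0.545,0.03,0,0,0.018]
    - [0.158,-0.545,0.03,0,0,0.018]
    - [0.158,-0.545,0.03,0,0,0.018]

```text
clock: 16.45
position: [0.5976, 0.3304, 0.1027]
orientation: [1.0, -0.007, -0.004, 0.002]
ft_force: [0.3, -0.0, -1.3]
grip_width: 0.186
grip_force: 45.0
```

```bash
python3 -c "
from h import *
plan([(601,329,34,-1,15)])
for n in('scene','top'):
    im,w=cloud(n);blobs(n,im,w,.019,.15)"
```

```text
at [597.6 330.4 102.7] phi -0.9 t 16.4 w 17.3
-> (601, 329, 34, -1, 15)
[[0.005,0.002,0.092,0.0,0.001,0.0],[0.011,0.003,0.183,0.0,0.001,0.0],[0.016,0.005,0.275,0.001,0.002,0.0],[0.021,0.006,0.366,0.001,0.002,0.001],[0.026,0.008,0.458,0.001,0.003,0.001]]
scene [64.  8.] ([-864, -751], [49, 39], -84.3, 186, array([ 24.9,  68.6, 110.9]))
scene [101.   6.] ([-867, -572], [47, 32], -87.7, 125, array([21.8, 52.4, 84.1]))
scene [120.   5.] ([-867, -482], [45, 36], 87.2, 91, array([21.9, 45.6, 72.8]))
scene [386. 189.] ([598, 325], [66, 45], 5.6, 128, array([ 89.7,  98.9, 115.7]))
scene [334. 200.] ([558, 162], [140, 39], -0.3, 333, array([22. , 30.8, 42.8]))
scene [209. 207.] ([471, -280], [142, 26], 13.2, 167, array([20.5, 27.6, 32.9]))
scene [206. 242.] ([614, -316], [53, 32], 61.9, 96, array([19.8, 28.3, 32.4]))
top [325. 170.] ([615, -323], [51, 30], 61.1, 98, array([19.9, 28.8, 34.1]))
top [180. 189.] ([555, 161], [140, 39], -1.1, 479, array([22.3, 30.7, 43.2]))
top [124. 181.] ([573, 326], [47, 20], -87.3, 82, array([ 92.5,  99. , 113.2]))
top [316. 213.] ([471, -285], [135, 27], 13.9, 226, array([20.5, 27.4, 32.7]))
top [185. 231.] ([413, 144], [69, 14], 0.7, 55, array([19.2, 21. , 24.9]))
top [458. 270.] ([281, -700], [28, 28], 72.0, 79, array([ 63.7, 108.8, 147. ]))
```

move_arm:
  commands:
    - [0.026,0.008,0.12,0,0.003,0]
    - [0.026,0.008,0.23,0,0.003,0]
    - [0.026,0.008,0.33,0,0.003,0]
    - [0.026,0.008,0.41,0,0.003,0]
    - [0.026,0.008,0.455,0,0.003,0]

```text
clock: 17.05
position: [0.6012, 0.3286, 0.0345]
orientation: [1.0, -0.008, 0.001, 0.001]
ft_force: [-0.3, 0.8, -1.1]
grip_width: 0.19
grip_force: 45.0
```

move_arm:
  commands:
    - [0,0,0,0,0,0]
    - [0,0,0,0,0,0]
    - [0,0,0,0,0,0]
    - [0,0,0,0,0,0]
  claw: -0.05

```text
clock: 17.45
position: [0.6027, 0.3292, 0.0372]
orientation: [1.0, -0.008, 0.003, 0.001]
ft_force: [-0.9, -0.6, 0.6]
grip_width: 0.459
grip_force: 0.0
```

move_arm:
  commands:
    - [0,0,-0.1,0,0,0]
    - [0,0,-0.3,0,0,0]
    - [0,0,-0.6,0,0,0]
    - [0,0,-0.6,0,0,0]
    - [0,0,-0.6,0,0,0]

```text
clock: 17.95
position: [0.6029, 0.3293, 0.1291]
orientation: [1.0, -0.008, 0.004, -0.0]
ft_force: [-0.1, 0.2, -0.6]
grip_width: 0.474
grip_force: 0.0
```

```bash
python3 -c "
from h import *
plan([(530,0,125,6,45),(472.5,-283,110,13.5,45)])"
```

```text
at [602.9 329.3 129.1] phi -0.9 t 17.9 w 44.1
-> (530, 0, 125, 6, 45)
TOO FAR
[[-0.056,0.275,0.003,0.0,0.0,-0.005],[-0.113,0.551,0.006,0.0,-0.001,-0.01],[-0.169,0.826,0.009,0.0,-0.001,-0.014],[-0.225,1.102,0.012,0.0,-0.001,-0.019],[-0.281,1.377,0.014,0.0,-0.002,-0.024]]
[[-0.077,0.27,0.003,0.0,0.0,-0.005],[-0.154,0.541,0.007,0.0,0.0,-0.01],[-0.231,0.811,0.01,0.0,0.0,-0.015]]
-> (472.5, -283, 110, 13.5, 45)
TOO FAR
[[-0.083,0.262,0.014,0.0,0.0,-0.006],[-0.166,0.524,0.029,0.0,0.0,-0.012],[-0.249,0.787,0.043,0.0,0.0,-0.018],[-0.332,1.049,0.057,0.0,0.0,-0.024],[-0.415,1.311,0.071,0.0,0.0,-0.029]]
[[-0.106,0.254,0.014,0.0,0.0,-0.006],[-0.213,0.507,0.029,0.0,0.0,-0.012]]
```

move_arm:
  commands:
    - [-0.07,0.33,0,0,0,0]
    - [-0.13,0.66,0,0,0,0]
    - [-0.2,1,0,0,0,0]
    - [-0.2,1,0,0,0,0]

```text
clock: 18.35
position: [0.5674, 0.1699, 0.1267]
orientation: [1.0, -0.015, 0.0, 0.004]
ft_force: [0.6, -0.2, 1.2]
grip_width: 0.477
grip_force: 0.0
```

move_arm:
  commands:
    - [-0.07,0.33,0,0,0,0]
    - [-0.13,0.66,0,0,0,0]
    - [-0.2,1,0,0,0,0]
    - [-0.2,1,0,0,0,0]

```text
clock: 18.75
position: [0.5346, 0.0218, 0.1271]
orientation: [1.0, -0.015, 0.001, 0.003]
ft_force: [0.9, 0.3, 0.4]
grip_width: 0.475
grip_force: 0.0
```

move_arm:
  commands:
    - [-0.07,0.33,0,0,0,0]
    - [-0.13,0.66,0,0,0,0]
    - [-0.2,1,0,0,0,0]
    - [-0.2,1,0,0,0,0]

```text
clock: 19.15
position: [0.502, -0.1273, 0.1274]
orientation: [1.0, -0.015, 0.002, 0.003]
ft_force: [-0.1, -0.1, 0.6]
grip_width: 0.474
grip_force: 0.0
```

move_arm:
  commands:
    - [-0.07,0.33,0,0,0,-0.04]
    - [-0.13,0.66,0,0,0,-0.08]
    - [-0.2,1,0.1,0,0,-0.08]
    - [-0.2,1,0.2,0,0,-0.08]
    - [-0.2,1,0.2,0,0,-0.08]

```text
clock: 19.65
position: [0.4702, -0.2689, 0.0948]
orientation: [0.993, 0.115, -0.0, -0.0]
ft_force: [-0.5, 0.7, -0.0]
grip_width: 0.476
grip_force: 0.0
```

```bash
python3 -c "
from h import *
plan([(472.5,-283,18,13.5,18)])
im,w=cloud('top');blobs('top',im,w,.019,.05);cv2.imwrite('pics/t3.png',cv2.resize(im[120:250,100:380],None,fx=2.8,fy=2.8,interpolation=cv2.INTER_CUBIC))
im,w=cloud('scene');blobs('scene',im,w,.019,.05)"
```

```text
at [ 470.2 -268.9   94.8] phi 13.3 t 19.6 w 44.3
-> (472.5, -283, 18, 13.5, 18)
[[-0.001,0.019,0.102,0.0,0.0,0.0],[-0.003,0.038,0.205,0.0,0.0,-0.001],[-0.004,0.057,0.307,0.0,0.0,-0.001],[-0.005,0.076,0.409,0.0,0.0,-0.001],[-0.007,0.096,0.512,0.0,0.0,-0.001]]
top [311. 139.] ([714, -277], [37, 10], -89.4, 28, array([22.9, 27.2, 31.6]))
top [325. 170.] ([613, -319], [60, 28], 69.0, 98, array([19.6, 28.7, 34.1]))
top [131. 177.] ([597, 326], [61, 43], 2.3, 231, array([22.8, 29.9, 45. ]))
top [180. 189.] ([553, 162], [136, 38], -1.6, 472, array([23.1, 31. , 43.6]))
top [185. 232.] ([411, 144], [53, 14], 2.0, 51, array([19.2, 21.2, 25. ]))
top [321. 229.] ([416, -299], [25, 18], -15.5, 31, array([19.8, 26.8, 31.6]))
top [320. 252.] ([343, -295], [56, 15], -10.7, 45, array([19.6, 21.5, 24.9]))
scene [121.   7.] ([-865, -481], [45, 31], 69.8, 55, array([20.8, 36.7, 49. ]))
scene [102.   9.] ([-865, -572], [46, 28], 88.1, 52, array([20.5, 34.2, 45.5]))
scene [67. 14.] ([-866, -745], [55, 34], -57.8, 58, array([21.4, 35.5, 48.8]))
scene [334. 200.] ([558, 161], [139, 40], -0.5, 335, array([22.2, 30.5, 42.9]))
scene [381. 200.] ([602, 327], [61, 45], -1.8, 174, array([21.6, 29.2, 44.6]))
scene [210. 209.] ([479, -283], [126, 24], 17.8, 135, array([20.4, 27.3, 34.3]))
scene [206. 241.] ([611, -317], [50, 30], 58.8, 91, array([20.2, 28.6, 34.2]))
```

View pics/t3.png

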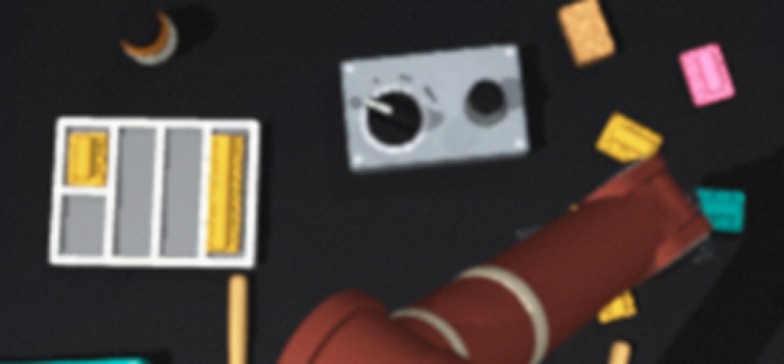

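The picture shows the moulding (227,190) and block (88,158) flat in the tray, with the pointer at the ring. Now picking up the second moulding.

move_arm:
  commands:
    - [-0.004,0.098,0.1,0,0,0]
    - [-0.004,0.098,0.22,0,0,0]
    - [-0.004,0.098,0.34,0,0,0]
    - [-0.004,0.098,0.44,0,0,0]
    - [-0.004,0.098,0.51,0,0,0]

```text
clock: 20.25
position: [0.4766, -0.2807, 0.0199]
orientation: [0.993, 0.119, 0.002, 0.0]
ft_force: [0.4, 0.6, 0.4]
grip_width: 0.474
grip_force: 0.0
```

move_arm:
  commands:
    - [0,0,0,0,0,0]
    - [0,0,0,0,0,0]
    - [0,0,0,0,0,0]
    - [0,0,0,0,0,0]
    - [0,0,0,0,0,0]
  claw: -1

```text
clock: 20.75
position: [0.4757, -0.2831, 0.0212]
orientation: [0.993, 0.117, 0.002, 0.001]
ft_force: [-0.4, 1.3, 4.1]
grip_width: 0.163
grip_force: 45.0
```

move_arm:
  commands:
    - [0,0,-0.1,0,0,0]
    - [0,0,-0.25,0,0,0]
    - [0,0,-0.4,0,0,0]
    - [0,0,-0.6,0,0,0]
    - [0,0,-0.6,0,0,0]

```text
clock: 21.25
position: [0.4768, -0.2854, 0.114]
orientation: [0.993, 0.117, 0.005, 0.004]
ft_force: [1.5, -0.0, -1.2]
grip_width: 0.166
grip_force: 45.0
```

```bash
python3 -c "
from h import *
plan([(558.4,269.5,110,-1)])"
```

```text
at [ 476.8 -285.4  114. ] phi 13.4 t 21.2 w 15.4
-> (558.4, 269.5, 110, -1)
[[0.069,-0.174,0.0,0.0,0.0,0.004],[0.139,-0.347,0.001,0.0,0.0,0.008],[0.208,-0.521,0.001,0.0,0.0,0.012],[0.278,-0.694,0.002,0.0,-0.001,0.016],[0.347,-0.868,0.002,0.001,-0.001,0.02]]
[[0.058,-0.178,0.001,0.0,0.0,0.004],[0.117,-0.355,0.002,0.0,0.0,0.008],[0.175,-0.533,0.002,0.0,0.0,0.012],[0.234,-0.71,0.003,0.0,-0.001,0.016],[0.292,-0.888,0.004,0.0,-0.001,0.02]]
[[0.047,-0.181,0.001,0.0,0.0,0.004],[0.094,-0.362,0.001,0.0,0.0,0.008],[0.141,-0.543,0.002,0.0,0.0,0.012],[0.189,-0.724,0.002,0.001,0.0,0.016],[0.236,-0.904,0.003,0.001,-0.001,0.02]]
[[0.036,-0.184,0.001,0.0,0.0,0.004],[0.071,-0.367,0.002,0.0,0.0,0.008],[0.107,-0.551,0.003,0.0,0.0,0.012],[0.143,-0.734,0.004,0.0,0.0,0.016],[0.178,-0.918,0.005,0.001,0.0,0.02]]
```

move_arm:
  commands:
    - [0.07,-0.17,0,0,0,0.004]
    - [0.14,-0.35,0,0,0,0.008]
    - [0.21,-0.52,0,0,0,0.012]
    - [0.28,-0.69,0,0,0,0.016]
    - [0.347,-0.868,0,0,-0.001,0.02]

```text
clock: 21.75
position: [0.4946, -0.1434, 0.1094]
orientation: [0.996, 0.085, -0.0, 0.001]
ft_force: [0.9, -1.2, -1.0]
grip_width: 0.163
grip_force: 45.0
```

move_arm:
  commands:
    - [0.058,-0.178,0,0,0,0.004]
    - [0.117,-0.355,0,0,0,0.008]
    - [0.175,-0.533,0,0,0,0.012]
    - [0.234,-0.71,0,0,0,0.016]
    - [0.292,-0.888,0,0,-0.001,0.02]

```text
clock: 22.25
position: [0.5149, -0.0046, 0.109]
orientation: [0.999, 0.054, -0.002, 0.001]
ft_force: [0.3, 0.0, -0.9]
grip_width: 0.168
grip_force: 45.0
```

move_arm:
  commands:
    - [0.047,-0.181,0,0,0,0.004]
    - [0.094,-0.362,0,0,0,0.008]
    - [0.141,-0.543,0,0,0,0.012]
    - [0.189,-0.724,0,0,0,0.016]
    - [0.236,-0.904,0,0,-0.001,0.02]

```text
clock: 22.75
position: [0.5352, 0.134, 0.1084]
orientation: [1.0, 0.023, -0.004, 0.002]
ft_force: [0.0, -0.2, -1.8]
grip_width: 0.162
grip_force: 45.0
```

move_arm:
  commands:
    - [0.07,-0.37,0,0,0,0.008]
    - [0.107,-0.55,0,0,0,0.012]
    - [0.143,-0.734,0,0,0,0.016]
    - [0.18,-0.918,0,0,0,0.02]
    - [0.18,-0.918,0,0,0,0.02]

```text
clock: 23.25
position: [0.5551, 0.2779, 0.1067]
orientation: [1.0, -0.004, -0.004, 0.0]
ft_force: [-0.2, 1.1, -1.9]
grip_width: 0.165
grip_force: 45.0
```

```bash
python3 -c "
from h import *
plan([(558.4,269.5,34,-1,15)])
im,w=cloud('scene');blobs('scene',im,w,.019,.15)"
```

```text
at [555.1 277.9 106.7] phi -0.5 t 23.2 w 15.4
-> (558.4, 269.5, 34, -1, 15)
[[0.005,0.011,0.097,0.0,0.0,0.001],[0.01,0.022,0.194,0.0,0.001,0.001],[0.016,0.034,0.291,0.0,0.001,0.002],[0.021,0.045,0.388,0.0,0.002,0.002],[0.026,0.056,0.485,0.0,0.002,0.003]]
scene [64.  8.] ([-867, -749], [51, 36], -71.5, 187, array([ 25. ,  65.8, 108.8]))
scene [101.   6.] ([-864, -572], [48, 26], 87.0, 124, array([21.9, 53.5, 83.5]))
scene [120.   4.] ([-863, -481], [43, 40], -71.8, 90, array([22.1, 47.3, 71.5]))
scene [375. 192.] ([573, 301], [115, 96], 0.7, 386, array([ 22.8,  96.2, 115.2]))
scene [334. 200.] ([558, 162], [141, 39], -1.3, 338, array([21.7, 30.7, 43.6]))
scene [206. 242.] ([615, -318], [52, 35], 60.2, 91, array([20. , 28.4, 33.8]))
```

move_arm:
  commands:
    - [0,0,0.1,0,0,0.003]
    - [0,0,0.1,0,0,0.003]
    - [0,0,0.1,0,0,0.003]

```text
clock: 23.6
position: [0.5559, 0.2698, 0.093]
orientation: [1.0, -0.014, -0.004, 0.002]
ft_force: [-0.0, 0.7, -1.8]
grip_width: 0.167
grip_force: 45.0
```

```bash
python3 -c "
from h import *
plan([(558.4,269.5,35,-1,15)])
im,w=cloud('scene');z=w[...,2];blobs('scene',im,w,.085,.15)"
```

```text
at [555.9 269.8  93. ] phi -1.6 t 23.6 w 15.5
-> (558.4, 269.5, 35, -1, 15)
[[0.005,0.0,0.097,0.0,0.001,-0.001],[0.01,0.0,0.193,0.001,0.001,-0.002],[0.015,0.0,0.29,0.001,0.002,-0.003],[0.02,0.0,0.386,0.002,0.002,-0.003]]
scene [62.  2.] ([-861, -751], [47, 30], -86.4, 60, array([ 86.7, 102.1, 113.2]))
scene [368. 189.] ([585, 265], [76, 39], -1.2, 137, array([ 85.8,  95.1, 101.9]))
```

move_arm:
  commands:
    - [0.02,0,0.1,0,0.002,-0.003]
    - [0.02,0,0.2,0,0.002,-0.003]
    - [0.02,0,0.29,0,0.002,-0.003]
    - [0.02,0,0.36,0,0.002,-0.003]
    - [0.02,0,0.39,0,0.002,-0.003]

```text
clock: 24.15
position: [0.5582, 0.2711, 0.0338]
orientation: [1.0, -0.008, -0.001, 0.002]
ft_force: [-0.3, -0.4, -1.3]
grip_width: 0.163
grip_force: 45.0
```

move_arm:
  commands:
    - [0,0,0,0,0,0]
    - [0,0,0,0,0,0]
    - [0,0,0,0,0,0]
    - [0,0,0,0,0,0]
  claw: -0.05

```text
clock: 24.55
position: [0.5597, 0.2716, 0.0362]
orientation: [1.0, -0.008, 0.001, 0.001]
ft_force: [0.4, 0.2, -0.4]
grip_width: 0.451
grip_force: 0.0
```

move_arm:
  commands:
    - [0,0,-0.1,0,0,0]
    - [0,0,-0.3,0,0,0]
    - [0,0,-0.6,0,0,0]
    - [0,0,-0.6,0,0,0]
    - [0,0,-0.6,0,0,0]

```text
clock: 25.05
position: [0.56, 0.2719, 0.1278]
orientation: [1.0, -0.008, 0.002, 0.001]
ft_force: [-0.2, -0.3, 0.4]
grip_width: 0.476
grip_force: 0.0
```

```bash
python3 -c "
from h import *
im,w=cloud('scene');blobs('scene',im,w,.019,.05)
plan([(613.5,-319,130,62)])"
```

```text
scene [120.   7.] ([-866, -483], [45, 28], -82.9, 51, array([20.5, 35.5, 48.2]))
scene [102.   9.] ([-867, -571], [47, 31], 87.5, 54, array([19.9, 34.4, 48.8]))
scene [67. 14.] ([-869, -752], [47, 41], 87.4, 59, array([21.2, 35.4, 48. ]))
scene [362. 194.] ([558, 269], [140, 45], 1.4, 333, array([22.5, 31. , 42.4]))
scene [334. 200.] ([558, 162], [139, 40], -0.8, 336, array([22.4, 30.6, 43.4]))
scene [381. 200.] ([600, 327], [66, 46], -1.5, 176, array([21.8, 29.3, 45.4]))
scene [206. 242.] ([614, -319], [49, 38], 67.8, 100, array([19.8, 27.4, 32.9]))
at [558.8 271.9 126.2] phi -0.9 t 25.1 w 44.0
-> (613.5, -319, 130, 62)
[[0.02,0.187,-0.001,0.0,0.0,-0.017],[0.041,0.375,-0.002,0.0,0.0,-0.033],[0.061,0.562,-0.002,0.0,0.0,-0.05],[0.082,0.749,-0.003,0.0,0.0,-0.067],[0.102,0.936,-0.004,0.0,0.0,-0.083]]
[[-0.029,0.186,-0.001,0.0,0.0,-0.017],[-0.057,0.372,-0.002,0.0,0.0,-0.033],[-0.086,0.559,-0.002,0.0,0.0,-0.05],[-0.114,0.745,-0.003,0.0,0.0,-0.067],[-0.143,0.931,-0.004,0.0,0.0,-0.083]]
[[-0.076,0.173,-0.001,0.0,0.0,-0.017],[-0.151,0.345,-0.001,0.0,0.0,-0.033],[-0.227,0.518,-0.002,0.0,0.0,-0.05],[-0.303,0.69,-0.003,0.0,0.0,-0.067],[-0.378,0.863,-0.004,0.0,0.0,-0.083]]
[[-0.118,0.147,-0.001,0.0,0.0,-0.017],[-0.235,0.295,-0.001,0.0,0.0,-0.034],[-0.353,0.442,-0.002,0.0,0.0,-0.05],[-0.47,0.589,-0.003,0.0,0.0,-0.067],[-0.588,0.736,-0.003,0.001,0.0,-0.084]]
[[-0.152,0.112,-0.001,0.0,0.0,-0.017]]
```

move_arm:
  commands:
    - [0.03,0.31,0,0,0,-0.028]
    - [0.07,0.62,0,0,0,-0.055]
    - [0.1,0.936,0,0,0,-0.083]
    - [0.1,0.936,0,0,0,-0.083]

```text
clock: 25.5
position: [0.5717, 0.1202, 0.1262]
orientation: [0.993, 0.115, -0.0, 0.005]
ft_force: [-0.6, -0.6, 0.3]
grip_width: 0.472
grip_force: 0.0
```

move_arm:
  commands:
    - [-0.05,0.31,0,0,0,-0.028]
    - [-0.1,0.62,0,0,0,-0.055]
    - [-0.143,0.931,0,0,0,-0.083]
    - [-0.143,0.931,0,0,0,-0.083]

```text
clock: 25.9
position: [0.584, -0.0203, 0.1266]
orientation: [0.97, 0.243, -0.001, 0.005]
ft_force: [0.2, -0.6, 0.8]
grip_width: 0.472
grip_force: 0.0
```

move_arm:
  commands:
    - [-0.13,0.29,0,0,0,-0.028]
    - [-0.25,0.57,0,0,0,-0.055]
    - [-0.378,0.863,0,0,0,-0.083]
    - [-0.378,0.863,0,0,0,-0.083]

```text
clock: 26.3
position: [0.5958, -0.1608, 0.1267]
orientation: [0.93, 0.368, -0.002, 0.005]
ft_force: [-0.5, 0.1, -0.2]
grip_width: 0.478
grip_force: 0.0
```

move_arm:
  commands:
    - [-0.2,0.25,0,0,0,-0.028]
    - [-0.4,0.5,0,0,0,-0.055]
    - [-0.59,0.74,0,0,0,-0.084]
    - [-0.72,0.88,0.1,0,0,-0.1]
    - [-0.72,0.88,0.2,0,0,-0.1]

```text
clock: 26.8
position: [0.609, -0.3269, 0.0963]
orientation: [0.86, 0.51, -0.002, 0.003]
ft_force: [-0.0, -0.2, -0.1]
grip_width: 0.474
grip_force: 0.0
```

```bash
python3 -c "
from h import *
plan([(613.5,-319,19,62,18)])
for n in('scene','top'):
    im,w=cloud(n);blobs(n,im,w,.019,.05)"
```

```text
at [ 609.  -326.9   96.3] phi 61.4 t 26.8 w 44.1
-> (613.5, -319, 19, 62, 18)
[[0.013,0.0,0.103,0.0,0.0,-0.001],[0.026,0.0,0.206,0.0,0.001,-0.001],[0.039,0.0,0.309,0.001,0.001,-0.002],[0.051,0.0,0.412,0.001,0.002,-0.003],[0.064,0.0,0.515,0.001,0.002,-0.003]]
scene [120.   7.] ([-864, -482], [43, 26], -79.2, 50, array([22.4, 32.9, 48.9]))
scene [102.   9.] ([-866, -570], [46, 31], -63.8, 50, array([20. , 35.4, 46.9]))
scene [66. 14.] ([-867, -749], [51, 35], -71.4, 60, array([21.1, 33.7, 48.5]))
scene [362. 194.] ([558, 270], [137, 41], -2.0, 336, array([22.7, 31.3, 43.8]))
scene [334. 200.] ([556, 162], [141, 40], -0.2, 331, array([22.1, 30.1, 43.7]))
scene [381. 200.] ([602, 326], [59, 45], -1.2, 167, array([21.8, 29.8, 44.4]))
scene [207. 242.] ([615, -319], [46, 20], 62.1, 76, array([21.5, 28.3, 33.9]))
top [131. 177.] ([598, 326], [60, 44], 1.4, 231, array([22.3, 30.5, 44.2]))
top [148. 189.] ([554, 269], [139, 40], -1.2, 487, array([22.4, 30.6, 43.1]))
top [180. 189.] ([553, 162], [137, 39], -1.1, 467, array([22.8, 31.6, 43. ]))
top [185. 233.] ([403, 146], [101, 13], -1.0, 64, array([19.4, 21.3, 24.5]))
top [321. 251.] ([347, -297], [50, 16], -14.1, 46, array([19.3, 21.4, 24.7]))
top [318. 265.] ([301, -286], [34, 12], -13.3, 26, array([19.1, 20.9, 24.4]))
```

move_arm:
  commands:
    - [0.064,0,0.1,0,0.002,-0.003]
    - [0.064,0,0.22,0,0.002,-0.003]
    - [0.064,0,0.34,0,0.002,-0.003]
    - [0.064,0,0.44,0,0.002,-0.003]
    - [0.064,0,0.515,0,0.002,-0.003]

```text
clock: 27.4
position: [0.6166, -0.3095, 0.0187]
orientation: [0.855, 0.519, 0.002, -0.001]
ft_force: [-0.3, 0.3, 0.1]
grip_width: 0.476
grip_force: 0.0
```

move_arm:
  commands:
    - [0,0,0,0,0,0]
    - [0,0,0,0,0,0]
    - [0,0,0,0,0,0]
    - [0,0,0,0,0,0]
    - [0,0,0,0,0,0]
  claw: -1

```text
clock: 27.9
position: [0.6165, -0.3126, 0.0212]
orientation: [0.855, 0.518, 0.003, 0.001]
ft_force: [-0.2, 0.4, 2.9]
grip_width: 0.187
grip_force: 44.8
```

move_arm:
  commands:
    - [0,0,-0.1,0,0,0]
    - [0,0,-0.3,0,0,0]
    - [0,0,-0.5,0,0,0]
    - [0,0,-0.75,0,0,0]
    - [0,0,-0.75,0,0,0]

```text
clock: 28.4
position: [0.619, -0.3152, 0.1403]
orientation: [0.855, 0.518, 0.005, 0.006]
ft_force: [0.1, -0.3, -0.8]
grip_width: 0.185
grip_force: 44.8
```

```bash
python3 -c "
from h import *
plan([(520,-100,135,30),(518,330,110,-1)])"
```

```text
at [ 619.  -315.2  140.3] phi 62.4 t 28.4 w 17.2
-> (520, -100, 135, 30)
[[0.107,-0.139,0.002,0.001,0.0,0.02],[0.215,-0.278,0.004,0.001,-0.001,0.04],[0.322,-0.417,0.006,0.002,-0.001,0.06],[0.429,-0.555,0.008,0.002,-0.001,0.08],[0.537,-0.694,0.01,0.003,-0.001,0.1]]
[[0.059,-0.165,0.003,0.0,0.0,0.02],[0.118,-0.33,0.007,0.001,-0.001,0.04],[0.177,-0.496,0.01,0.001,-0.001,0.06],[0.236,-0.661,0.013,0.002,-0.001,0.08]]
-> (518, 330, 110, -1)
[[0.095,-0.166,0.011,0.0,0.0,0.011],[0.19,-0.332,0.023,0.0,0.0,0.023],[0.285,-0.498,0.034,0.0,0.0,0.034],[0.379,-0.664,0.046,0.0,0.0,0.046],[0.474,-0.83,0.057,0.0,0.0,0.057]]
[[0.064,-0.18,0.011,0.0,0.0,0.012],[0.128,-0.36,0.023,0.0,0.0,0.023],[0.191,-0.54,0.034,0.0,0.0,0.035],[0.255,-0.72,0.046,0.0,0.0,0.046],[0.319,-0.901,0.057,0.0,0.0,0.058]]
[[0.03,-0.189,0.012,0.0,0.0,0.011],[0.06,-0.377,0.023,0.0,0.0,0.023],[0.09,-0.566,0.035,0.0,0.0,0.034],[0.12,-0.754,0.046,0.0,0.0,0.046],[0.151,-0.943,0.058,-0.001,0.0,0.057]]
```

move_arm:
  commands:
    - [0.107,-0.139,0,0,0,0.02]
    - [0.215,-0.278,0,0,0,0.04]
    - [0.322,-0.417,0,0,0,0.06]
    - [0.43,-0.555,0,0,0,0.08]
    - [0.537,-0.694,0,0.002,-0.001,0.1]

```text
clock: 28.9
position: [0.5597, -0.1918, 0.133]
orientation: [0.926, 0.377, -0.001, -0.003]
ft_force: [0.8, 0.3, -1.1]
grip_width: 0.189
grip_force: 44.8
```

move_arm:
  commands:
    - [0.06,-0.165,0,0,0,0.02]
    - [0.12,-0.33,0,0,0,0.04]
    - [0.177,-0.496,0,0,0,0.06]
    - [0.236,-0.661,0,0.002,-0.001,0.08]

```text
clock: 29.3
position: [0.5156, -0.0961, 0.1335]
orientation: [0.966, 0.258, -0.004, -0.005]
ft_force: [0.3, 1.0, -0.5]
grip_width: 0.188
grip_force: 44.8
```

move_arm:
  commands:
    - [0.095,-0.166,0,0,0,0.011]
    - [0.19,-0.332,0,0,0,0.023]
    - [0.285,-0.498,0,0,0,0.034]
    - [0.38,-0.664,0,0,0,0.046]
    - [0.474,-0.83,0,0,0,0.057]

```text
clock: 29.8
position: [0.5156, 0.0473, 0.1345]
orientation: [0.985, 0.171, -0.004, -0.004]
ft_force: [0.1, -0.4, -0.7]
grip_width: 0.188
grip_force: 44.8
```

move_arm:
  commands:
    - [0.064,-0.18,0,0,0,0.012]
    - [0.128,-0.36,0,0,0,0.023]
    - [0.19,-0.54,0,0,0,0.035]
    - [0.255,-0.72,0,0,0,0.046]
    - [0.32,-0.9,0,0,0,0.058]

```text
clock: 30.3
position: [0.515, 0.1906, 0.1354]
orientation: [0.997, 0.081, -0.004, -0.004]
ft_force: [0.6, -0.2, -0.3]
grip_width: 0.187
grip_force: 44.8
```

move_arm:
  commands:
    - [0.06,-0.377,0,0,0,0.023]
    - [0.09,-0.566,0,0,0,0.034]
    - [0.12,-0.754,0.1,0,0,0.046]
    - [0.15,-0.94,0.17,0,0,0.057]
    - [0.15,-0.94,0.17,0,0,0.057]

```text
clock: 30.8
position: [0.5113, 0.3383, 0.1082]
orientation: [1.0, -0.004, -0.007, -0.004]
ft_force: [-0.3, 1.0, -1.6]
grip_width: 0.188
grip_force: 44.8
```

move_arm:
  commands:
    - [0,0,0,0,0,0]
    - [0,0,0,0,0,0]

```text
clock: 31.0
position: [0.5151, 0.3303, 0.1112]
orientation: [1.0, -0.009, -0.004, -0.003]
ft_force: [0.9, -0.7, -0.8]
grip_width: 0.183
grip_force: 44.8
```

```bash
python3 -c "
from h import *
plan([(522,330,35,-1,15)])
im,w=cloud('scene');cv2.imwrite('pics/s4.png',cv2.resize(im[110:260,290:450],None,fx=4,fy=4,interpolation=cv2.INTER_CUBIC));blobs('scene',im,w,.07,.15)
im,w=cloud('top');blobs('top',im,w,.07,.15)"
```

```text
at [515.1 330.3 111.2] phi -1.1 t 31.0 w 17.1
-> (522, 330, 35, -1, 15)
[[0.008,0.001,0.085,0.0,0.0,0.0],[0.017,0.001,0.169,-0.001,0.001,0.0],[0.025,0.002,0.254,-0.001,0.001,0.0],[0.034,0.003,0.339,-0.001,0.002,0.0],[0.042,0.004,0.423,-0.001,0.002,0.0]]
[[0.008,0.0,0.085,-0.001,0.001,0.0]]
scene [62.  4.] ([-865, -751], [49, 28], 86.0, 89, array([ 72.7,  92.1, 113.1]))
scene [100.   1.] ([-864, -572], [44, 26], -80.1, 32, array([70.6, 78.4, 87.9]))
scene [376. 169.] ([509, 327], [69, 44], 0.5, 135, array([ 94.8, 103.9, 122.7]))
top [122. 208.] ([485, 327], [44, 16], -87.9, 68, array([101.5, 105.7, 119.2]))
top [459. 270.] ([280, -698], [29, 28], 64.2, 70, array([ 77.8, 111.3, 144.8]))
```

View pics/s4.png

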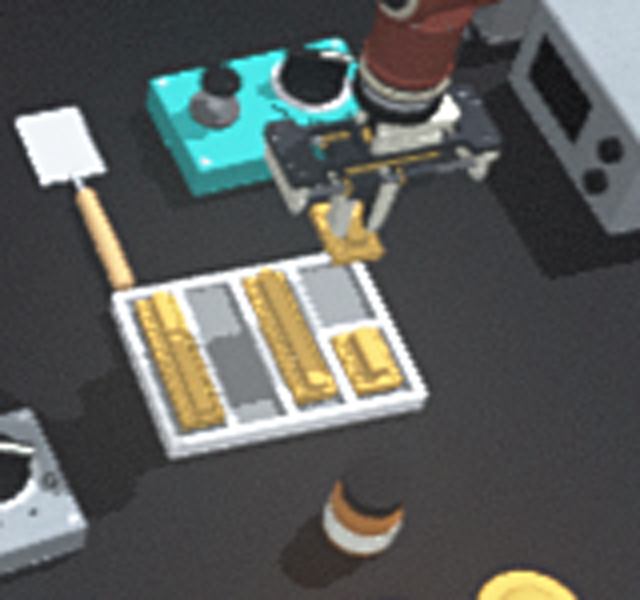

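The picture shows the block held at (350,240), level. Three pieces lie flat in the tray, and the remaining cell is at (335,290). The block sits 6 mm off along x in the grip, so I'm correcting for that while lowering.

move_arm:
  commands:
    - [0.055,0.003,0.12,0,0.003,0]
    - [0.055,0.003,0.23,0,0.003,0]
    - [0.055,0.003,0.34,0,0.003,0]
    - [0.055,0.003,0.44,0,0.003,0]
    - [0.055,0.003,0.505,0,0.003,0]

```text
clock: 31.6
position: [0.5214, 0.3317, 0.0333]
orientation: [1.0, -0.009, -0.001, -0.003]
ft_force: [-0.3, 0.0, 1.9]
grip_width: 0.192
grip_force: 44.8
```

move_arm:
  commands:
    - [0,0,0,0,0,0]
    - [0,0,0,0,0,0]
    - [0,0,0,0,0,0]
    - [0,0,0,0,0,0]
  claw: -0.05

```text
clock: 32.0
position: [0.5224, 0.3323, 0.0354]
orientation: [1.0, -0.008, 0.0, -0.003]
ft_force: [0.1, -0.3, -0.0]
grip_width: 0.454
grip_force: 0.0
```

move_arm:
  commands:
    - [0,0,-0.1,0,0,0]
    - [0,0,-0.3,0,0,0]
    - [0,0,-0.6,0,0,0]
    - [0,0,-0.8,0,0,0]
    - [0,0,-0.8,0,0,0]

```text
clock: 32.5
position: [0.5256, 0.3319, 0.1613]
orientation: [1.0, -0.008, 0.005, -0.006]
ft_force: [0.6, -0.1, 0.5]
grip_width: 0.476
grip_force: 0.0
```

```bash
python3 -c "
from h import *
im,w=cloud('scene');cv2.imwrite('pics/s5.png',cv2.resize(im[110:290,190:430],None,fx=3,fy=3,interpolation=cv2.INTER_CUBIC));blobs('scene',im,w,.019,.06)
im,w=cloud('top')
plan([(638,-41.5,150,65)])"
```

```text
scene [120.   6.] ([-864, -481], [45, 23], -83.0, 72, array([20.8, 40.5, 56.5]))
scene [102.   8.] ([-869, -572], [47, 34], -84.7, 70, array([22.7, 41.3, 57.3]))
scene [66. 13.] ([-862, -750], [49, 31], -79.2, 74, array([20.5, 38.4, 57.5]))
scene [373. 182.] ([519, 331], [60, 45], -0.2, 162, array([21.6, 29. , 43.9]))
scene [362. 194.] ([557, 270], [137, 43], -2.3, 335, array([21.2, 30.4, 43.4]))
scene [334. 200.] ([557, 161], [139, 39], -0.9, 338, array([21.7, 30.6, 43.9]))
scene [381. 200.] ([603, 326], [62, 46], -4.0, 174, array([21.4, 29.6, 45.2]))
at [522.2 331.6 156.3] phi -0.9 t 32.6 w 44.0
-> (638, -41.5, 150, 65)
[[0.058,0.177,0.002,0.0,0.0,-0.026],[0.116,0.354,0.003,0.0,0.0,-0.052],[0.174,0.53,0.005,0.0,0.0,-0.078],[0.232,0.707,0.007,-0.001,-0.001,-0.105],[0.29,0.884,0.008,-0.001,-0.001,-0.131]]
[[-0.018,0.185,0.002,0.0,0.0,-0.026],[-0.035,0.37,0.004,0.0,0.0,-0.052],[-0.053,0.556,0.007,0.0,0.0,-0.078],[-0.07,0.741,0.009,-0.001,0.0,-0.105],[-0.088,0.926,0.011,-0.001,0.0,-0.131]]
[[-0.09,0.163,0.003,0.0,0.0,-0.026],[-0.18,0.325,0.005,0.0,0.0,-0.052],[-0.27,0.488,0.008,0.0,0.0,-0.078],[-0.36,0.651,0.011,0.0,-0.001,-0.104]]
```

View pics/s5.png

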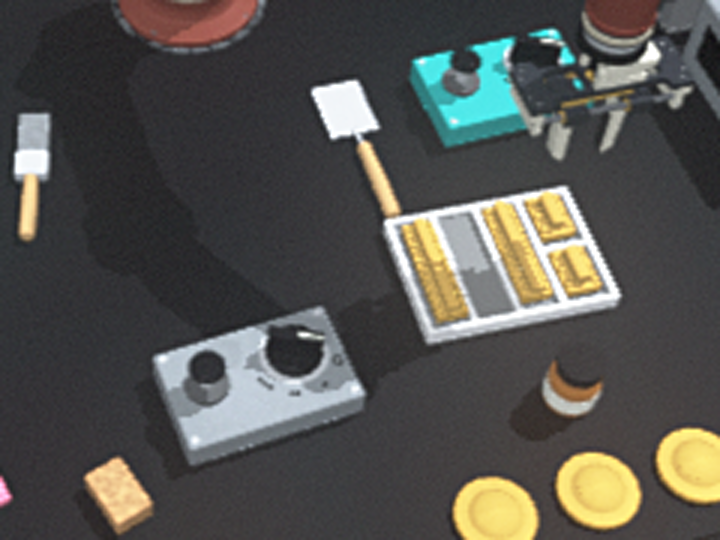

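All four gilded pieces lie in their compartments, the pointer (312,336) is at the ring, and the bystanders are untouched. Going back to the knob.

move_arm:
  commands:
    - [0.1,0.3,0,0,0,-0.045]
    - [0.19,0.58,0,0,0,-0.09]
    - [0.29,0.884,0,0,0,-0.131]
    - [0.29,0.884,0,0,0,-0.131]

```text
clock: 33.0
position: [0.5651, 0.187, 0.1541]
orientation: [0.982, 0.189, 0.0, 0.0]
ft_force: [-0.1, -0.5, 0.1]
grip_width: 0.478
grip_force: 0.0
```

move_arm:
  commands:
    - [-0.03,0.3,0,0,0,-0.045]
    - [-0.06,0.6,0,0,0,-0.09]
    - [-0.088,0.926,0,0,0,-0.131]
    - [-0.088,0.926,0,0,0,-0.131]

```text
clock: 33.4
position: [0.6054, 0.053, 0.153]
orientation: [0.923, 0.386, 0.0, 0.001]
ft_force: [-0.4, -1.1, 0.4]
grip_width: 0.479
grip_force: 0.0
```

move_arm:
  commands:
    - [-0.12,0.22,0.05,0,0,-0.035]
    - [-0.24,0.44,0.1,0,0,-0.07]
    - [-0.36,0.64,0.2,0,-0.001,-0.104]
    - [-0.36,0.64,0.3,0,-0.001,-0.104]
    - [-0.36,0.64,0.3,0,-0.001,-0.104]

```text
clock: 33.9
position: [0.6338, -0.0404, 0.1039]
orientation: [0.845, 0.535, -0.003, -0.005]
ft_force: [-0.0, 1.0, -0.0]
grip_width: 0.475
grip_force: 0.0
```

move_arm:
  commands:
    - [0,0,0,0,0,0]
    - [0,0,0,0,0,0]

```text
clock: 34.1
position: [0.6367, -0.0379, 0.1076]
orientation: [0.843, 0.538, 0.001, -0.002]
ft_force: [-0.0, -0.1, -0.2]
grip_width: 0.471
grip_force: 0.0
```

```bash
python3 -c "
from h import *
plan([(638.5,-39.5,57.5,65.5,15)])"
```

```text
at [636.7 -37.9 107.6] phi 65.1 t 34.1 w 43.8
-> (638.5, -39.5, 57.5, 65.5, 15)
[[-0.001,0.004,0.084,0.0,0.0,-0.001],[-0.003,0.008,0.167,-0.001,-0.001,-0.001],[-0.004,0.012,0.251,-0.001,-0.001,-0.002],[-0.006,0.016,0.334,-0.001,-0.001,-0.002]]
```

move_arm:
  commands:
    - [-0.006,0.016,0.1,0,0,0]
    - [-0.006,0.016,0.18,0,0,0]
    - [-0.006,0.016,0.26,0,0,0]
    - [-0.006,0.016,0.33,0,0,0]
    - [-0.006,0.016,0.33,0,0,0]

```text
clock: 34.6
position: [0.6366, -0.0416, 0.0554]
orientation: [0.844, 0.537, -0.001, -0.003]
ft_force: [0.4, -0.1, 0.3]
grip_width: 0.473
grip_force: 0.0
```

move_arm:
  commands:
    - [0,0,0,0,0,0]
    - [0,0,0,0,0,0]
    - [0,0,0,0,0,0]
    - [0,0,0,0,0,0]
    - [0,0,0,0,0,0]
  claw: -1
  grip_force: 25

```text
clock: 35.1
position: [0.6362, -0.0409, 0.0581]
orientation: [0.844, 0.537, -0.001, -0.004]
ft_force: [-4.7, 1.6, 4.7]
grip_width: 0.169
grip_force: 25.0
```

move_arm:
  commands:
    - [0,0,0,0,0,0.045]
    - [0,0,0,0,0,0.09]
    - [0,0,0,0,0,0.135]
    - [0,0,0,0,0,0.18]
    - [0,0,0,0,0,0.22]

```text
clock: 35.6
position: [0.6351, -0.0397, 0.0581]
orientation: [0.976, 0.217, -0.003, -0.005]
ft_force: [-7.2, 3.3, 6.7]
grip_width: 0.174
grip_force: 25.0
```

move_arm:
  commands:
    - [0,0,0,0,0,0.045]
    - [0,0,0,0,0,0.09]
    - [0,0,0,0,0,0.135]
    - [0,0,0,0,0,0.18]
    - [0,0,0,0,0,0.22]

```text
clock: 36.1
position: [0.635, -0.0382, 0.0581]
orientation: [0.992, -0.126, -0.005, -0.005]
ft_force: [-7.7, 6.0, 8.3]
grip_width: 0.173
grip_force: 25.0
```

move_arm:
  commands:
    - [0,0,0,0,0,0.005]
    - [0,0,0,0,0,0.005]

```text
clock: 36.3
position: [0.635, -0.0382, 0.0581]
orientation: [0.991, -0.131, -0.005, -0.005]
ft_force: [-8.1, 4.8, 7.6]
grip_width: 0.171
grip_force: 25.0
```

move_arm:
  commands:
    - [0,0,0,0,0,0]
    - [0,0,0,0,0,0]
    - [0,0,0,0,0,0]
    - [0,0,0,0,0,0]
  claw: -0.05

```text
clock: 36.7
position: [0.6386, -0.0424, 0.0578]
orientation: [0.991, -0.132, -0.001, -0.001]
ft_force: [-0.1, -0.2, 1.0]
grip_width: 0.455
grip_force: 0.0
```

move_arm:
  commands:
    - [0,0,-0.1,0,0,0]
    - [0,0,-0.25,0,0,0]
    - [0,0,-0.5,0,0,0]
    - [0,0,-0.6,0,0,0]
    - [0,0,-0.6,0,0,0]

```text
clock: 37.2
position: [0.6402, -0.0433, 0.151]
orientation: [0.991, -0.132, 0.002, -0.002]
ft_force: [-0.5, -0.3, -0.6]
grip_width: 0.473
grip_force: 0.0
```

move_arm:
  commands:
    - [0.15,0.25,0,0,0,0]
    - [0.3,0.5,0,0,0,0]
    - [0.3,0.65,0,0,0,0]
    - [0.3,0.65,0,0,0,0]
    - [0.3,0.65,0,0,0,0]
  claw: -1

```text
clock: 37.7
position: [0.6556, -0.1475, 0.1458]
orientation: [0.991, -0.132, -0.002, -0.003]
ft_force: [0.4, 0.5, -0.4]
grip_width: 0.096
grip_force: 0.0
```

```bash
python3 -c "
from h import *
plan([(654.5,-149,98,-15)])
for n in('scene','top'):
    im,w=cloud(n);x,y,z=w[...,0],w[...,1],w[...,2]
    m=(abs(x-.638)<.045)&(abs(y+.04)<.045)&(z>.07)&(z<.09);print('knob',rect(m,w))
    if n=='scene': cv2.imwrite('pics/s6.png',cv2.resize(im[190:280,220:330],None,fx=6,fy=6,interpolation=cv2.INTER_CUBIC))"
```

```text
at [ 655.6 -147.5  145.8] phi -15.2 t 37.7 w 8.9
-> (654.5, -149, 98, -15)
[[-0.001,0.007,0.159,-0.001,0.001,-0.001],[-0.003,0.013,0.318,-0.001,0.002,-0.001]]
knob ([640, -40], [62, 14], -16.4, 81, array([73.7, 80.6, 85.9]))Traceback (most recent call last):
  File "<string>", line 6, in <module>
    m=(abs(x-.638)<.045)&(abs(y+.04)<.045)&(z>.07)&(z<.09);print('knob',rect(m,w))
                                                                        ~~~~^^^^^
  File "h.py", line 18, in rect
    return [round(x) for x in c],[round(x) for x in s],round((a+90)%180-90,1),len(p),(np.percentile(p[:,2],[5,50,95])*1000).round(1)
                                                                                      ~~~~~~~~~~~~~^^^^^^^^^^^^^^^^^^
    return _quantile_unchecked(
        a, q, axis, out, overwrite_input, method, keepdims, weights)
    return _ureduce(a,
                    func=_quantile_ureduce_func,
    ...<5 lines>...
                    overwrite_input=overwrite_input,
                    method=method)
    r = func(a, **kwargs)
    result = _quantile(arr,
                       quantiles=q,
    ...<2 lines>...
                       out=out,
                       weights=wgt)
    slices_having_nans = np.isnan(arr[-1, ...])
                                  ~~~^^^^^^^^^
IndexError: index -1 is out of bounds for axis 0 with size 0
```

View pics/s6.png

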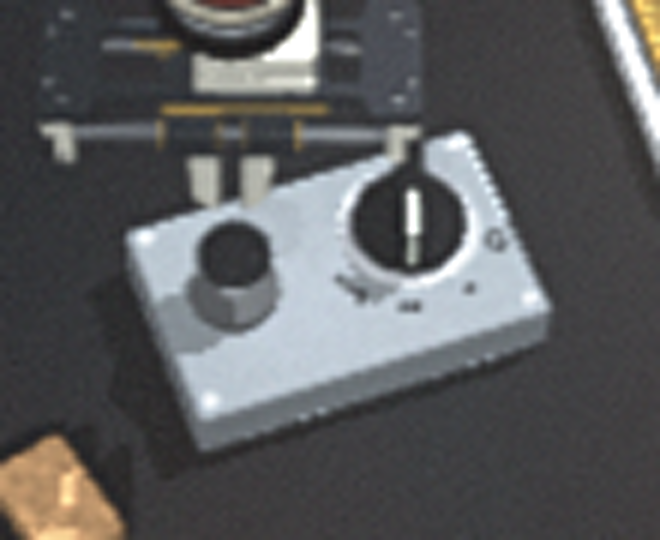

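The pointer (413,215) is at two dots (410,305), and the shut fingers are above the plunger (235,255). Pressing.

move_arm:
  commands:
    - [-0.003,0.013,0.15,0,0.001,0]
    - [-0.003,0.013,0.3,0,0.001,0]
    - [-0.003,0.013,0.36,0,0.001,0]
    - [-0.003,0.013,0.42,0,0.001,0]
    - [-0.003,0.013,0.48,0,0.001,0]

```text
clock: 38.3
position: [0.6556, -0.1476, 0.0758]
orientation: [0.991, -0.131, 0.0, -0.003]
ft_force: [-2.2, 3.2, 6.3]
grip_width: 0.002
grip_force: 3.1
```

move_arm:
  commands:
    - [0,0,0.04,0,0,0]
    - [0,0,0.07,0,0,0]
    - [0,0,0.07,0,0,0]
    - [0,0,0.07,0,0,0]

```text
clock: 38.7
position: [0.6558, -0.1477, 0.0702]
orientation: [0.991, -0.131, 0.001, -0.004]
ft_force: [-7.3, 6.3, 22.9]
grip_width: 0.008
grip_force: 11.2
```

move_arm:
  commands:
    - [0,0,-0.1,0,0,0]
    - [0,0,-0.2,0,0,0]
    - [0,0,-0.5,0,0,0]
    - [0,0,-0.8,0,0,0]
    - [0,0,-0.8,0,0,0]

```text
clock: 39.2
position: [0.659, -0.1536, 0.1929]
orientation: [0.991, -0.132, 0.008, 0.001]
ft_force: [0.8, -0.7, 0.2]
grip_width: 0.009
grip_force: 0.0
```

move_arm:
  commands:
    - [-0.3,0,0,0,0,0]
    - [-0.6,0,0,0,0,0]
    - [-0.9,0,0,0,0,0]
    - [-0.9,0,0,0,0,0]
    - [-0.9,0,0,0,0,0]

```text
clock: 39.7
position: [0.5246, -0.1145, 0.1849]
orientation: [0.991, -0.132, 0.001, -0.002]
ft_force: [0.4, -0.2, 0.3]
grip_width: 0.008
grip_force: 0.0
```

```bash
python3 -c "
from h import *
im,w=cloud('scene');x,y,z=w[...,0],w[...,1],w[...,2]
print('knob',rect((abs(x-.638)<.045)&(abs(y+.04)<.045)&(z>.07)&(z<.09),w))
print('plunger',rect((abs(x-.654)<.03)&(abs(y+.149)<.03)&(z>.06)&(z<.1),w));blobs('s',im,w,.019,.06)
cv2.imwrite('pics/s7.png',cv2.resize(im[90:300],None,fx=1.5,fy=1.5))"
```

```text
knob ([639, -40], [64, 14], -16.7, 82, array([73.9, 81.8, 86.6]))
plunger ([654, -148], [41, 39], 68.2, 111, array([81.2, 86.7, 92. ]))
s [120.   6.] ([-867, -482], [45, 36], -71.7, 66, array([21.7, 37.5, 55.4]))
s [102.   8.] ([-864, -571], [47, 45], -85.0, 73, array([22.6, 41.7, 57. ]))
s [66. 13.] ([-866, -751], [47, 41], -84.8, 72, array([22.5, 42.9, 56.7]))
s [373. 182.] ([518, 329], [60, 48], 0.9, 160, array([22. , 29.6, 44.6]))
s [362. 194.] ([557, 269], [140, 41], -1.2, 332, array([22.3, 31.1, 42.4]))
s [334. 200.] ([557, 162], [139, 40], -2.4, 332, array([21.6, 30.8, 43.6]))
s [381. 200.] ([602, 326], [60, 48], 3.5, 174, array([22.5, 29.5, 44.7]))
```

View pics/s7.png

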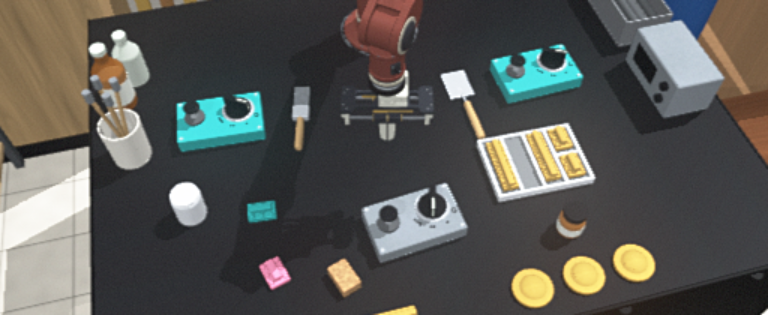

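The four pieces lie in the tray at (535,158). The knob (432,207) is at two dots, the plunger (388,218) is up, the bystanders are in place and the arm is clear.

```bash
python3 -c "
from station import robot
print(robot.finish_job())"
```

```text
the job is handed in; nothing more can be done
None
```

I handed the job in at about 40 s, but no verdict came back. All four gilded pieces (two mouldings, two blocks) were in the tray, laid with the selector at off, then the selector went to two dots and the plunger was pressed to its stop and sprang back.

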